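# Make up the changeover tray at the crimping machine

### The arm

A 7-joint arm with a two-finger parallel gripper is mounted at the origin on the work surface. World frame = base frame: x ahead of the robot, y to its left, z up, the work surface at z = 0. Lengths are in m, angles in rad, forces in N, time in s.
With the tool pointing down it reaches from about 0.425 to 0.925 m from the base axis. Payload 6.8 kg.
Tool frame: the origin (TCP) lies on the centre line of the jaws, within the pads' length; the fingertips stand 25 mm ahead of it and the grasp point (between the pads) lies 6 mm ahead of it; z points along the fingers, y is the direction in which the jaws open and shut (so a half turn about z gives the same grasp; the last joint's range is limited). The gripper opens to 85 mm and grips with 20 to 120 N. Pads are 22 mm wide; open, the fingers measure 114 mm over their backs; the gripper's body (76 mm by 85 mm) begins 54 mm behind the grasp point. The pads swing forward as they close: fully open they stand 13 mm farther back than shut.
Start: joints at [-1.224, 0.477, 0.022, 1.555, -0.011, 1.109, -0.083], TCP at [0.297, 0.606, 0.221] pointing down, gripper open.
Joint ranges: [-2.96, 2.96], [-0.34, 2.1], [-1.41, 1.46], [0.24, 2.44], [-1.37, 4.51], [0.17, 1.92], [-2.96, 2.96]. Speed limits (rad/s): [2.39, 2.39, 3.14, 3.14, 3.14, 3.14, 3.14].

### API

Orientations are given as a unit quaternion [w, x, y, z].
In Python, from station import status, cams, order, models gives the robot as it stands.
- The arm moves only by the tool move_arm, never from a script. Its argument "steps" is one flat list of numbers, 7 for each row, row after row: the gripper's target within -1 to 1 (fully open at 1, half-way at 0, shut at -1), then the shift along the world's x, y, z in cm, then the turn, a rotation vector about the world's x, y, z in degrees. A call has 1 to 8 rows; each row shifts and turns the commanded pose from where the row before left it; what a row does not reach is not made up. A row lasts 1/10 s, in which the tool goes at most 50 mm and 8.59 degrees, less where a joint would pass 70% of its speed; a pose out of reach is approached as far as the arm can. A call with a gripper value outside its range is refused whole. The fingers move at their own pace and stop on an object; "newtons" is the grip in N (left out, the last holds). Time passes only in rows, so rows that do not move let the fingers close. It gives the time, the measured TCP pose, the force and the opening at its end, in the units of the state.
- status.get_obs(): the state, without advancing time (a new reading comes with each control period).
- cams.read_camera(name): name is "scene" or "top"; returns a dict with "pixels" (400x640x3 uint8, red, green, blue), "mtx" (3x3 intrinsics, pixels), "dist_coeffs" ([k1, k2, p1, p2, k3] as OpenCV has them; the pictures are not rectified), "T" (4x4, takes a point from camera to world coordinates). Camera axes: x right, y down, z forward; pixel columns grow to the right and rows downward; lengths in m; the calibration is good to about 2 mm. A picture is of the moment at which its call begins. There is no depth.
- order.hand_in(): hands the job in, once; it reports no verdict.
Trained networks look in the newest picture that a camera, given by its name, has taken for a name from the list of things; names that differ only in an ending like _2 or _b are one class to them, and where a whole thing is asked for, a point or a joint stands for the part that bears it (a point fixed in the world has none). Each returns a list of dicts, best first, with "score" (0 to 1); they miss things now and then, are a little off and sometimes report something else, mostly with a low value. They report only what shows in the picture. A call takes as long as a camera call.
- models.silhouettes(camera, query): "region" (400x640 bool, what is visible of it) and "box" ([centre column, centre row, width, height] in pixels, round what is visible of it).
- models.place_of(camera, query): "position" ([row, column] in pixels: a listed point, or the origin of a listed thing).
The state is a dict: "t": time; "q": joint angles; "joint_vel": joint speeds; "joint_torque": joint torques, N m; "eef_pos": TCP position; "tool_rot": TCP orientation; "contact_force": force on the tool from outside, world axes, zero at the start; "torque": the same for the moment, N m; "gripper_width": opening from 0.0 (shut) to 1.0 (fully open).
Only numpy, scipy, OpenCV 4.12 (cv2) and the standard library are available. Lean on these libraries where they do the work, as an engineer would, in place of code of your own. Each camera call takes 0.05 s, during which the arm holds its last target.

### The job

Make up the blue changeover tray for the next wire size: put each of the four blue-marked tooling parts fully home in its own nest - the feed wheel flat over the post, the guide bush upright in the round well, the crimper holder upright in the square well and the anvil on its base along the oblong well. Set the parts down rather than drop them, and leave the two yellow-marked parts, which belong to another wire size, where they are.

Things in the scene. Friction and masses are not known exactly. Their poses are not given: they have to be found in the camera images.
- wheel_blue_center (a point): Blue-marked wire feed wheel, lying flat: a knurled steel ring 51 mm in diameter and 16 mm thick, with a blue hub ring 43 mm across standing 5 mm above it (21 mm high in all), and a 26 mm through bore. The point is its centre, 10.5 mm above its underside; z is its axis, up.
- guide_blue_center (a point): Blue-marked wire guide bush, standing upright: round blue flange 36 mm in diameter and 8 mm thick at the foot, blue collar 27 mm in diameter up to 20 mm, then a steel tube 14 mm in diameter up to 60 mm. The point is on its axis at half height, 30 mm above its underside; z is its axis, up.
- ram_blue_center (a point): Crimper holder (ram block), standing upright: steel block 28 x 28 mm and 36 mm tall, whose top is painted blue, with a neck and a round steel coupling head 20 mm in diameter on top (48 mm high in all). The point is on its axis, 24 mm above its underside; x and y are square to the block's faces.
- anvil_blue_center (a point): Crimp anvil, lying on its base: steel base bar 56 mm long (its x), 18 mm wide (its y) and 13 mm high, with blue-painted ends, and in the middle a steel anvil tower 26 mm long, 18 mm wide, rising to 26 mm. The point is its centre, 13 mm above its underside.
- wheel_yellow_center (a point): Yellow-marked wire feed wheel for another wire size: same shape, size and point as the blue-marked one, but its hub ring is yellow.
- guide_yellow_center (a point): Yellow-marked wire guide bush for another wire size: same shape, size and point as the blue-marked one, but its flange and collar are yellow.
- nest_post: Nest of the feed wheel: grey insert 89 x 89 mm with a flat top, a white disc on it and a steel post in its centre, 10 mm in diameter, standing 24 mm above the top, its last 7 mm tapered. The wheel lies flat on the insert with the post in its bore. The origin is the centre of the insert's underside, z up; its top face is 16 mm above that and 20 mm above the table. One of four inserts set two by two in the blue tray (192 x 192 mm, fixed, rim level with the inserts).
- nest_round: Nest of the guide bush: grey insert 89 x 89 mm with a round well in its centre, 52 mm in diameter and 6 mm deep, white floor. The origin is the centre of the insert's underside, z up; its top face is 16 mm above that and 20 mm above the table.
- nest_square: Nest of the crimper holder: grey insert 89 x 89 mm with a square well in its centre, 44 x 44 mm (sides along the insert's x and y) and 6 mm deep, white floor. The origin is the centre of the insert's underside, z up; its top face is 16 mm above that and 20 mm above the table.
- nest_slot: Nest of the anvil: grey insert 89 x 89 mm with an oblong well in its centre, 72 mm long (the insert's x) by 34 mm wide and 6 mm deep, white floor. The origin is the centre of the insert's underside, z up; its top face is 16 mm above that and 20 mm above the table.

How it is judged:
At the end, for the whole second after the job is handed in: Each blue-marked part rests upright (0.12 rad), fully down (3 mm) and centred (wheel 12 mm, bush 13 mm, holder and anvil 14 mm) in its own nest, the anvil along its well (0.6 rad); both yellow-marked parts are within 25 mm of where they stood (horizontal distance between wheel_blue_center and nest_post below 0.012 m and z of wheel_blue_center in the frame of nest_post between 0.0235 and 0.0295 m and angle between each of wheel_blue, guide_blue, ram_blue, anvil_blue's own z axis and vertical below 0.12 rad and linear speed of each of wheel_blue, guide_blue, ram_blue, anvil_blue below 0.02 m/s and horizontal distance between guide_blue_center and nest_round below 0.013 m and z of guide_blue_center in the frame of nest_round between 0.037 and 0.043 m and horizontal distance between ram_blue_center and nest_square below 0.014 m and z of ram_blue_center in the frame of nest_square between 0.031 and 0.037 m and horizontal distance between anvil_blue_center and nest_slot below 0.014 m and z of anvil_blue_center in the frame of nest_slot between 0.02 and 0.026 m and angle between the x axis of anvil_blue and the x axis of nest_slot, either way round below 0.6 rad and distance of each of wheel_yellow_center, guide_yellow_center from where it was at the start of the episode below 0.025 m); the robot touches nothing.
It fails at once if a yellow-marked part is moved more than 25 mm from where it lay, or knocked over (distance of any of wheel_yellow_center, guide_yellow_center from where it was at the start of the episode above 0.025 m or angle between any of wheel_yellow, guide_yellow's own z axis and vertical above 0.5 rad).
It fails at once if a blue-marked part is dropped: it falls faster than 0.7 m/s with no finger on it (a fall of about 25 mm or more) ((linear speed of wheel_blue above 0.7 m/s and contact force between wheel_blue and the fingers below 0.02 N) or (linear speed of ram_blue above 0.7 m/s and contact force between ram_blue and the fingers below 0.02 N) or (linear speed of guide_blue above 0.7 m/s and contact force between guide_blue and the fingers below 0.02 N) or (linear speed of anvil_blue above 0.7 m/s and contact force between anvil_blue and the fingers below 0.02 N)).
It also fails if it takes over 99 s, if anything falls off the work surface, if the arm or the gripper's body presses on something with over 40 N, if the wrist force passes 120 N, or if a joint passes its speed limit or range.

## Working session

There is one attempt and no reset: what is moved stays moved. The work goes in short steps, Python scripts to look and compute and a tool call to move; the robot and the scene stay as the last step left them, time stands still between calls to the robot, and variables do not carry over. Pictures are saved under pics/ and viewed, and the job is handed in when it is done.

Besides the shell and the picture viewer there is one more tool, called after "Request:" as a command line: name --argument value ..., lists and objects as JSON in quotes. move_arm: Moves the arm, as the interface text tells. Its arguments: {"type":"object","properties":{"steps":{"type":"array"},"newtons":{"type":"number"}},"required":["steps"]}

```bash
mkdir -p pics
python3 - <<'E'
from station import status,cams
import cv2
print(status.get_obs())
for n in ["scene","top"]:
    r=cams.read_camera(n); cv2.imwrite(f"pics/{n}0.png",r["pixels"][:,:,::-1]); print(n,r["mtx"],r["dist_coeffs"],r["T"])
E
```

```text
{'t': 0.0, 'q': array([-1.22409222,  0.47779967,  0.02234498,  1.5564727 , -0.01151974,
        1.10929803, -0.08311294]), 'joint_vel': array([-9.91639814e-05,  4.43137678e-04, -2.69351066e-05, -7.19031656e-05,
       -2.55251782e-04, -2.42234995e-04,  2.77838010e-04]), 'joint_torque': array([-7.27586357e-04, -5.96447110e+01,  1.60752274e+00, -2.81181407e+01,
        1.24640384e-02,  9.55233991e-03, -3.04196715e-05]), 'eef_pos': array([0.29625764, 0.60581743, 0.21961715]), 'tool_rot': array([-1.48270616e-04,  2.25449571e-01,  9.74254400e-01, -9.12887135e-04]), 'contact_force': array([ 0.25285058, -0.01176629,  0.37568065]), 'torque': array([-0.03092642,  0.00497324, -0.002381  ]), 'gripper_width': 1.0036409907476964}
scene [[394.76890827   0.         318.15443293]
 [  0.         394.76890827 195.43329649]
 [  0.           0.           1.        ]] [0.02316782 0.         0.         0.         0.        ] [[-0.71011997  0.48297233 -0.51231567  1.00016726]
 [ 0.70404044  0.49486818 -0.50934521  0.48416243]
 [ 0.00752908 -0.72238716 -0.69144783  0.68268926]
 [ 0.          0.          0.          1.        ]]
top [[477.20842471   0.         321.8318001 ]
 [  0.         477.20842471 196.53052393]
 [  0.           0.           1.        ]] [-0.13175799  0.          0.          0.          0.        ] [[ 0.00924329 -0.99229241  0.12357321  0.35620114]
 [-0.99995001 -0.0096437  -0.00264249  0.01009254]
 [ 0.00381382 -0.12354261 -0.99233194  1.37400337]
 [ 0.          0.          0.          1.        ]]
```

View pics/scene0.png

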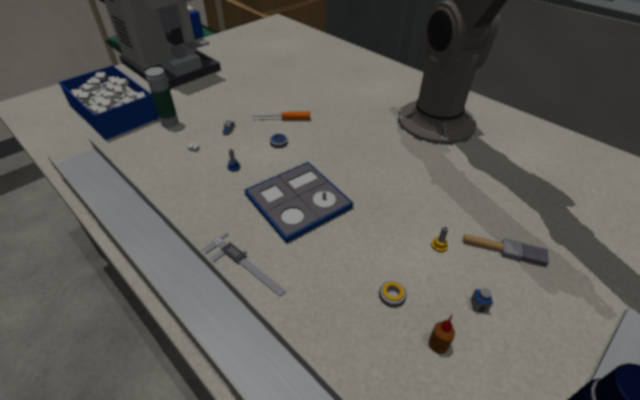

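View pics/top0.png

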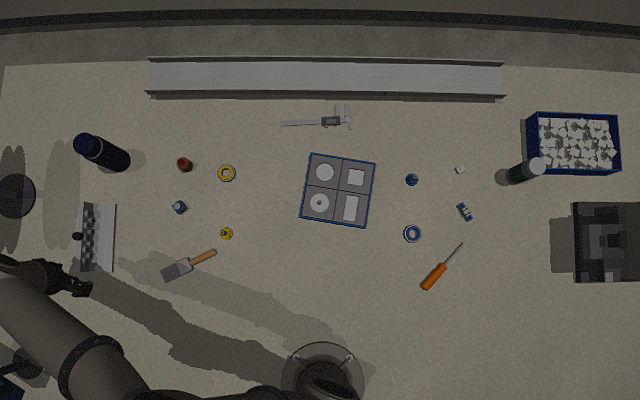

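```bash
cat > h.py <<'E'
from station import status,cams,order,models
import numpy as np,cv2
def ray(r,px):
    u=cv2.undistortPoints(np.array([[px]],float),r["mtx"],r["dist_coeffs"])[0,0]
    T=r["T"]; return T[:3,3],T[:3,:3]@np.array([u[0],u[1],1])
def at(r,px,z):
    o,d=ray(r,px); return o+d*(z-o[2])/d[2]
def proj(r,P):
    T=np.linalg.inv(r["T"]); P=np.atleast_2d(P)@T[:3,:3].T+T[:3,3]
    return cv2.projectPoints(P,np.zeros(3),np.zeros(3),r["mtx"],r["dist_coeffs"])[0][:,0]
Z={"wheel_blue_center":.0105,"guide_blue_center":.03,"ram_blue_center":.024,"anvil_blue_center":.013,"wheel_yellow_center":.0105,"guide_yellow_center":.03,"nest_post":.004,"nest_round":.004,"nest_square":.004,"nest_slot":.004}
E
python3 - <<'E'
from h import *
for c in ["top","scene"]:
    r=cams.read_camera(c)
    for n,z in Z.items():
        for d in models.place_of(c,n)[:3]:
            p=d["position"]; print(c,n,round(d["score"],2),np.round(p,1),np.round(at(r,[p[1],p[0]],z),4))
E
```

```text
top wheel_blue_center 0.54 [234.6 409.6] [ 0.4184 -0.2463  0.0105]
top guide_blue_center 0.58 [174.7 416. ] [ 0.5894 -0.2634  0.03  ]
top ram_blue_center 0.52 [206.7 177.5] [0.4908 0.4212 0.024 ]
top ram_blue_center 0.38 [209.2 347.2] [ 0.4887 -0.066   0.024 ]
top ram_blue_center 0.32 [235.7 411.5] [ 0.4147 -0.2492  0.024 ]
top anvil_blue_center 0.61 [210.9 462.6] [ 0.4876 -0.4023  0.013 ]
top wheel_yellow_center 0.79 [175.1 227.5] [0.5862 0.2815 0.0105]
top guide_yellow_center 0.59 [234.  221.7] [0.4141 0.2886 0.03  ]
top nest_post 0.96 [202.  319.3] [0.5108 0.0136 0.004 ]
top nest_round 0.56 [174.4 325.4] [ 0.5918 -0.0033  0.004 ]
top nest_square 0.57 [176.  354.5] [ 0.588  -0.0881  0.004 ]
scene wheel_blue_center 0.7 [139.6 280.9] [ 0.4151 -0.2514  0.0105]
scene wheel_blue_center 0.55 [196.7 273.1] [ 0.5843 -0.0849  0.0105]
scene wheel_blue_center 0.15 [296.3 390.7] [0.6008 0.2888 0.0105]
scene guide_blue_center 0.65 [159.  231.8] [ 0.5817 -0.2542  0.03  ]
scene ram_blue_center 0.82 [297.3 480.6] [0.4883 0.4132 0.024 ]
scene anvil_blue_center 0.72 [127.3 227.7] [ 0.4902 -0.4056  0.013 ]
scene wheel_yellow_center 0.77 [294.7 392.6] [0.5953 0.2892 0.0105]
scene wheel_yellow_center 0.43 [202.8 321.8] [0.5139 0.0134 0.0105]
scene guide_yellow_center 0.5 [234.  440.1] [0.4123 0.2743 0.03  ]
scene nest_post 0.93 [202.5 320.8] [0.5102 0.0064 0.004 ]
scene nest_round 0.61 [219.  292.6] [ 0.5962 -0.0009  0.004 ]
scene nest_square 0.7 [198.3 274.2] [ 0.582  -0.0842  0.004 ]
scene nest_slot 0.94 [179.4 302. ] [ 0.4849 -0.0878  0.004 ]
scene nest_slot 0.72 [235.3 440.3] [0.3919 0.2684 0.004 ]
```

Run:
```python
from h import *
r=cams.read_camera("top"); p=r["pixels"][:,:,::-1]
def crop(p,x,y,w,h,s): return cv2.resize(p[y:y+h,x:x+w],None,fx=s,fy=s,interpolation=cv2.INTER_CUBIC)
cv2.imwrite("pics/t1.png",crop(p,295,145,90,90,6))
a=crop(p,395,165,50,80,6);b=crop(p,445,195,40,80,6);c=crop(p,165,193,40,80,6)
cv2.imwrite("pics/t2.png",np.hstack([a,b,c]))
r=cams.read_camera("scene"); p=r["pixels"][:,:,::-1]
a=crop(p,265,120,30,60,6);b=crop(p,215,115,30,60,6);c=crop(p,465,280,35,60,6);
cv2.imwrite("pics/s2.png",np.hstack([a,b,c]))
cv2.imwrite("pics/s1.png",crop(p,240,155,120,90,6))
```

```text
(no output)
```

View pics/t1.png

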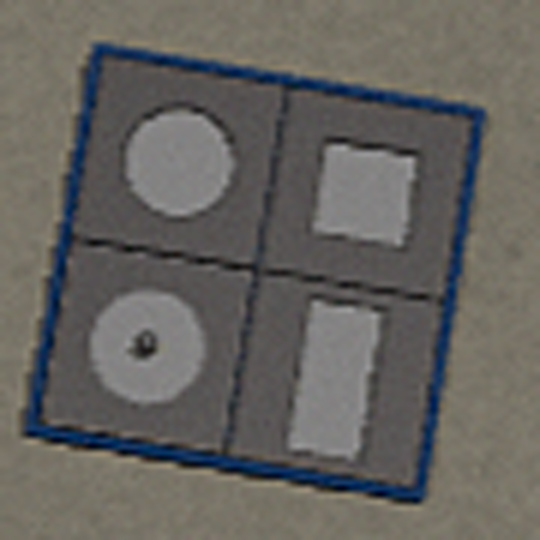

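View pics/t2.png

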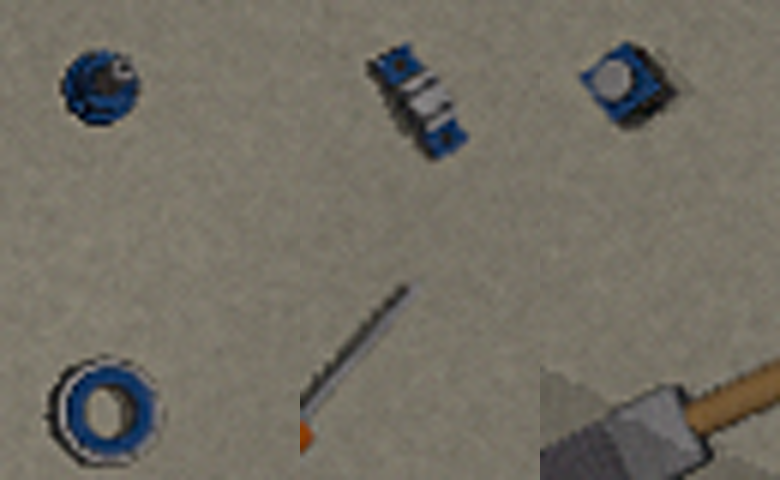

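View pics/s1.png

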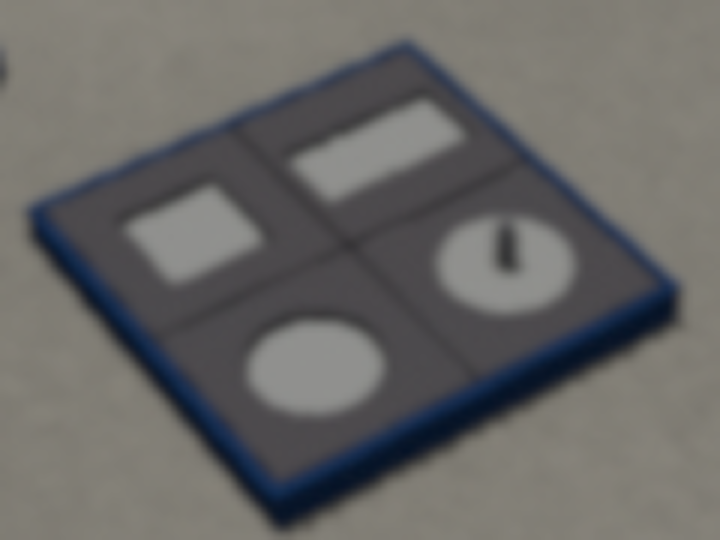

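View pics/s2.png

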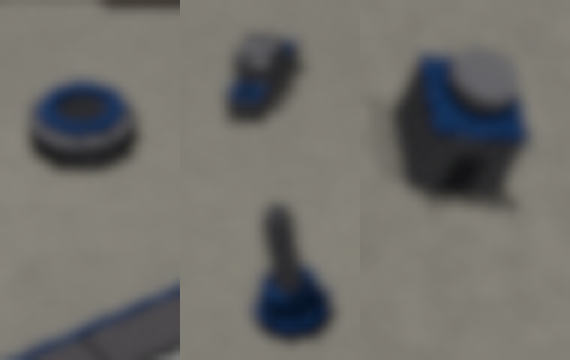

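Run:
```python
from h import *
r=cams.read_camera("top"); p=r["pixels"]; hsv=cv2.cvtColor(p,cv2.COLOR_RGB2HSV)
q=cams.read_camera("scene")
bl=((hsv[...,0]>100)&(hsv[...,0]<125)&(hsv[...,1]>110)).astype(np.uint8)
n,l,s,c=cv2.connectedComponentsWithStats(bl,connectivity=8)
for i in range(1,n):
    if s[i,4]>15 and 150<c[i][0]<500 and 130<c[i][1]<260: print(s[i],c[i].round(1), at(r,c[i],.021).round(4))
def m(x0,y0,X,Y,s=6): return [x0+(X+.5)/s-.5,y0+(Y+.5)/s-.5]
print("tray top")
for X,Y in [(97,47),(484,110),(420,498),(30,432),(258,270)]: print(at(r,m(295,145,X,Y),.02).round(4))
print("scene tray")
for X,Y in [(35,208),(408,42),(678,290),(280,492),(350,243)]: print(at(q,m(240,155,X,Y),.02).round(4))
print("wheel", at(r,m(395,165,110,410),.021), at(q,m(265,120,85,110),.021))
print("guide flange", at(r,m(395,165,100,88),.008),"tube top",at(r,m(395,165,124,70),.06))
print("guide scene tube top",at(q,m(215,115,276-180,212),.06))  # wrong panel stacking: rows>0..360
print("anvil blue ends", at(r,m(445,195,400-300,63),.013),at(r,m(445,195,445-300,137),.013),"tower",at(r,m(445,195,432-300,97),.026))
print("ram head", at(r,m(165,193,613-540,79),.048),at(q,m(465,280,485-360,79),.048))
for X,Y in [(628,42),(661,78),(618,122),(582,76)]: print(" top corner",at(r,m(165,193,X-540,Y),.036).round(4))
for X,Y in [(425,55),(522,137),(440,138)]: print(" s corner",at(q,m(465,280,X-360,Y),.036).round(4))
```

```text
[299 152  77  77 469] [335.9 192.2] [ 0.5374 -0.0336  0.021 ]
[406 174  12  12  76] [410.5 180. ] [ 0.5752 -0.249   0.021 ]
[175 200  10  13  46] [179.8 206.3] [0.4923 0.4153 0.021 ]
[458 203   7   6  23] [461.  205.4] [ 0.5027 -0.3955  0.021 ]
[465 215   8   6  23] [468.6 217.6] [ 0.4677 -0.4171  0.021 ]
[406 226  14  15  94] [412.5 232.9] [ 0.4229 -0.2528  0.021 ]
tray top
[0.6532 0.0398 0.02  ]
[ 0.6243 -0.1471  0.02  ]
[ 0.4371 -0.1158  0.02  ]
[0.4667 0.0693 0.02  ]
[ 0.5453 -0.0385  0.02  ]
scene tray
[ 0.6218 -0.1447  0.02  ]
[ 0.4375 -0.1163  0.02  ]
[0.4686 0.0716 0.02  ]
[0.6507 0.0397 0.02  ]
[ 0.5435 -0.0392  0.02  ]
wheel [ 0.42277718 -0.25389703  0.021     ] [ 0.4232688  -0.25033554  0.021     ]
guide flange [ 0.57958051 -0.2536269   0.008     ] tube top [ 0.57973917 -0.25506834  0.06      ]
guide scene tube top [ 0.58096364 -0.25320121  0.06      ]
anvil blue ends [ 0.50458808 -0.39867121  0.013     ] [ 0.46879773 -0.42008424  0.013     ] tower [ 0.48691007 -0.41007652  0.026     ]
ram head [0.49109272 0.41622723 0.048     ] [0.49180611 0.41716097 0.048     ]
 top corner [0.5101 0.4134 0.036 ]
 top corner [0.4931 0.3966 0.036 ]
 top corner [0.4718 0.4166 0.036 ]
 top corner [0.4936 0.4351 0.036 ]
 s corner [0.4877 0.3984 0.036 ]
 s corner [0.493  0.4339 0.036 ]
 s corner [0.5114 0.4165 0.036 ]
```

Request:
move_arm --steps '[1, 2, -2, 0, 0, 0, -3, 1, 3.2, -3.1, -0.5, 0, 0, -4, 1, 3.2, -3.1, -0.5, 0, 0, -4, 1, 3.2, -3.1, -0.5, 0, 0, -4, 1, 3.2, -3.1, -0.5, 0, 0, -4, 1, 3.2, -3.1, -0.5, 0, 0, -3, 1, 1.5, -1.5, 0, 0, 0, 0, 1, 0, 0, 0, 0, 0, 0]' --newtons 50

```text
t: 2.2
eef_pos: [0.4957, 0.4111, 0.1957]
tool_rot: [0.001, 0.411, 0.912, -0.001]
contact_force: [-0.2, 0.4, -0.3]
gripper_width: 0.996
```

Run:
```python
from h import *
r=cams.read_camera("top"); q=cams.read_camera("scene")
for n,R,box in (("top",r,(295,145,90,90)),("scene",q,(240,155,120,90))):
    x,y,w,h=box; p=R["pixels"][y:y+h,x:x+w]; hsv=cv2.cvtColor(p,cv2.COLOR_RGB2HSV)
    m=(p.mean(2)>128).astype(np.uint8); 
    nn,l,s,c=cv2.connectedComponentsWithStats(m,connectivity=4)
    for i in range(1,nn):
        if 100<s[i,4]<1200:
            print(n,s[i],[at(R,c[i]+[x,y],z)[:2].round(4) for z in (.014,.02)])
# tool y bearing
from scipy.spatial.transform import Rotation as Ro
o=status.get_obs(); k=o["tool_rot"]; M=Ro.from_quat([*k[1:],k[0]]).as_matrix(); print(o["t"],o["eef_pos"].round(4),np.degrees(np.arctan2(M[1,1],M[0,1])),M[:,2].round(4))
p=q["pixels"][:,:,::-1]; cv2.imwrite("pics/s3.png",p)
```

```text
top [ 21  19  18  17 231] [array([0.5978, 0.    ]), array([5.968e-01, 1.000e-04])]
top [ 52  24  17  17 213] [array([ 0.5839, -0.0897]), array([ 0.5829, -0.0893])]
top [ 15  49  19  18 242] [array([0.5085, 0.0145]), array([0.5079, 0.0144])]
top [ 48  50  15  26 272] [array([ 0.4936, -0.0754]), array([ 0.493, -0.075])]
scene [ 50  18  26  15 196] [array([ 0.4924, -0.078 ]), array([ 0.497, -0.073])]
scene [ 22  32  21  14 177] [array([ 0.5818, -0.0921]), array([ 0.5856, -0.0869])]
scene [ 74  37  21  15 207] [array([0.5042, 0.0108]), array([0.5087, 0.0151])]
scene [  0  49  44  41 887] [array([ 0.6785, -0.0286]), array([ 0.6814, -0.024 ])]
scene [ 42  54  21  15 239] [array([ 0.5963, -0.0022]), array([0.5999, 0.0022])]
2.3 [0.4919 0.4158 0.1957] 41.83297173163925 [-1.e-04  3.e-04 -1.e+00]
```

Request:
move_arm --steps '[1, 0, 0, -3.5, 0, 0, 0, 1, 0, 0, -3.5, 0, 0, 0, 1, 0, 0, -3.5, 0, 0, 0, 1, 0, 0, -2.5, 0, 0, 0, 1, 0, 0, -2, 0, 0, 0, 1, 0, 0, -1.2, 0, 0, 0, 1, 0, 0, 0, 0, 0, 0, 1, 0, 0, 0, 0, 0, 0]'

```text
t: 3.1
eef_pos: [0.4914, 0.4174, 0.0343]
tool_rot: [0.0, 0.407, 0.914, 0.001]
contact_force: [1.0, 1.1, -0.2]
gripper_width: 0.999
```

```bash
cat > v.py <<'E'
from h import *; import sys
from scipy.spatial.transform import Rotation as Ro
def st():
    o=status.get_obs(); k=o["tool_rot"]; M=Ro.from_quat([*k[1:],k[0]]).as_matrix(); print(round(o["t"],2),o["eef_pos"].round(4),"jaw",round(np.degrees(np.arctan2(M[1,1],M[0,1])),2),M[:,2].round(3),"F",o["contact_force"].round(1),"w",round(o["gripper_width"],3))
def pics(name,P,half=35,s=6):
    out=[]
    for c in ("top","scene"):
        r=cams.read_camera(c); u=proj(r,P)[0]; x=int(np.clip(u[0]-half,0,640-2*half));y=int(np.clip(u[1]-half,0,400-2*half))
        out.append(cv2.resize(r["pixels"][y:y+2*half,x:x+2*half,::-1],(380,380),interpolation=cv2.INTER_CUBIC)); print(c,x,y,380/2/half)
    cv2.imwrite(name,np.hstack(out)); st()
if __name__=="__main__": pics("pics/"+sys.argv[1]+".png",[float(a) for a in sys.argv[2:5]],int(sys.argv[5]) if len(sys.argv)>5 else 35)
E
python3 v.py a1 .4915 .4165 .03
```

```text
top 143 171 5.428571428571429
scene 447 262 5.428571428571429
3.2 [0.4921 0.4174 0.035 ] jaw 41.96 [ 0.002  0.002 -1.   ] F [ 0.4 -0.7 -0.6] w 0.998
```

View pics/a1.png

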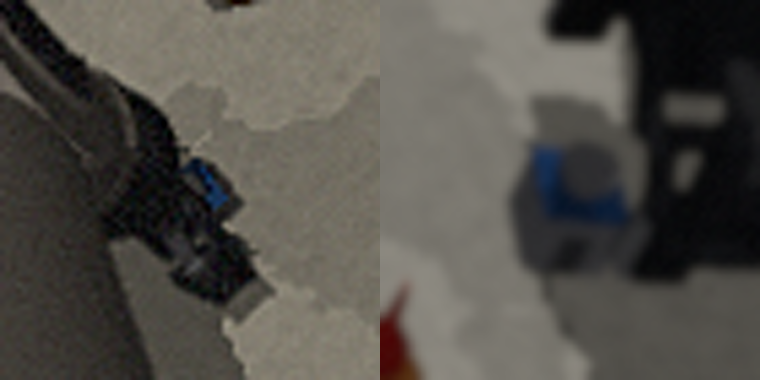

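Run:
```python
from h import *
o=status.get_obs(); P=o["eef_pos"]; d=np.array([.743,.669,0])
out=[]
for c in ("top","scene"):
    r=cams.read_camera(c); p=r["pixels"][:,:,::-1].copy(); 
    for Q,col in ((P,(0,0,255)),(P+.05*d,(0,255,0)),(P-.05*d,(0,255,255)),(P+[0,0,.1],(255,0,255))):
        u=proj(r,Q)[0]; cv2.circle(p,(int(u[0]),int(u[1])),2,col,-1)
    x,y=(100,130) if c=="top" else (410,180)
    out.append(cv2.resize(p[y:y+150,x:x+150],(400,400),interpolation=cv2.INTER_CUBIC))
cv2.imwrite("pics/a2.png",np.hstack(out))
```

```text
(no output)
```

View pics/a2.png

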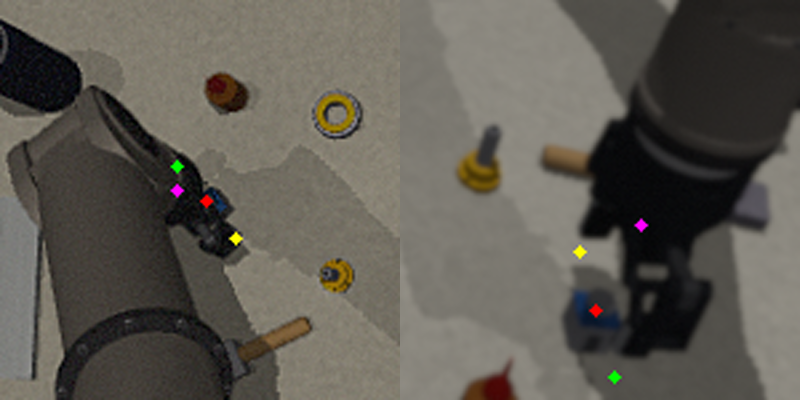

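Run:
```python
from h import *
o=status.get_obs(); print(o["q"].round(3),o["eef_pos"])
out=[]
R={}
for c in ("top","scene"):
    r=R[c]=cams.read_camera(c); p=r["pixels"][:,:,::-1].copy()
    p=(255*(p/255.)**.45).astype(np.uint8)
    x,y=(150,175) if c=="top" else (460,225)
    out.append(cv2.resize(p[y:y+66,x:x+66],(396,396),interpolation=cv2.INTER_CUBIC))
cv2.imwrite("pics/a3.png",np.hstack(out))
for z in (.01,.02,.03,.04): print(z,at(R["top"],[188,222],z).round(3),at(R["scene"],[505.6,311],z).round(3))
```

```text
[-0.892  0.643  0.129  1.771 -0.115  0.733  0.029] [0.4921018  0.41706653 0.03487142]
0.01 [0.448 0.393 0.01 ] [0.471 0.459 0.01 ]
0.02 [0.447 0.39  0.02 ] [0.479 0.459 0.02 ]
0.03 [0.447 0.387 0.03 ] [0.486 0.46  0.03 ]
0.04 [0.446 0.384 0.04 ] [0.494 0.46  0.04 ]
```

View pics/a3.png

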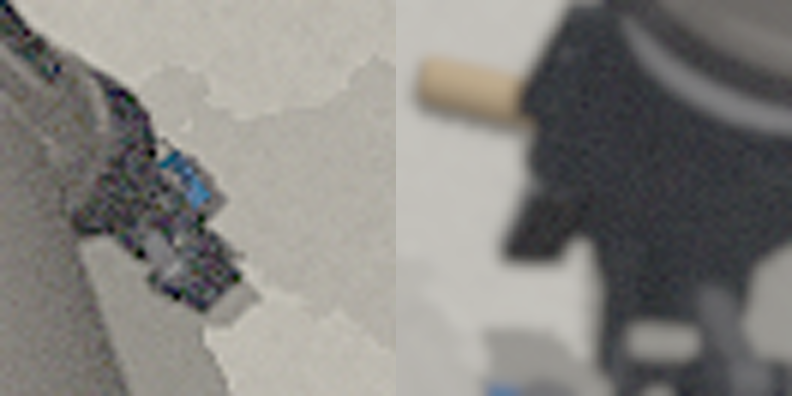

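Request:
move_arm --steps '[1, 0, 0, 3, 0, 0, 0, 1, 0, 0, 4, 0, 0, 0, -1, 0, 0, 4, 0, 0, 0, -1, 0, 0, 0, 0, 0, 0, -1, 0, 0, 0, 0, 0, 0, -1, 0, 0, 0, 0, 0, 0, -1, 0, 0, 0, 0, 0, 0, -1, 0, 0, 0, 0, 0, 0]'

```text
t: 4.2
eef_pos: [0.4909, 0.4159, 0.1423]
tool_rot: [-0.0, 0.407, 0.913, -0.001]
contact_force: [0.1, -0.4, -1.4]
gripper_width: 0.004
```

Run:
```python
from h import *; from v import st
o=status.get_obs(); P=o["eef_pos"]; st()
out=[]
for c in ("top","scene"):
    r=cams.read_camera(c); p=r["pixels"][:,:,::-1].copy(); print(c,proj(r,[0,0,0]),proj(r,P))
    p=(255*(p/255.)**.5).astype(np.uint8)
    x,y=(120,150) if c=="top" else (430,190)
    p=cv2.resize(p[y:y+130,x:x+130],(400,400),interpolation=cv2.INTER_CUBIC); s=400/130
    for Q,col in ((P,(0,0,255)),(P+[0,0,-.025],(0,255,255))):
        u=(proj(r,Q)[0]-[x,y])*s; cv2.circle(p,(int(u[0]),int(u[1])),3,col,-1)
    out.append(p)
cv2.imwrite("pics/a4.png",np.hstack(out))
```

```text
4.2 [0.4909 0.4159 0.1423] jaw 41.94 [-0.002 -0.002 -1.   ] F [ 0.1 -0.4 -1.4] w 0.004
top [[322.38407656 381.86778161]] [[166.35345841 202.06138174]]
scene [[435.28487837 121.63481419]] [[501.68986015 261.04848349]]
```

View pics/a4.png

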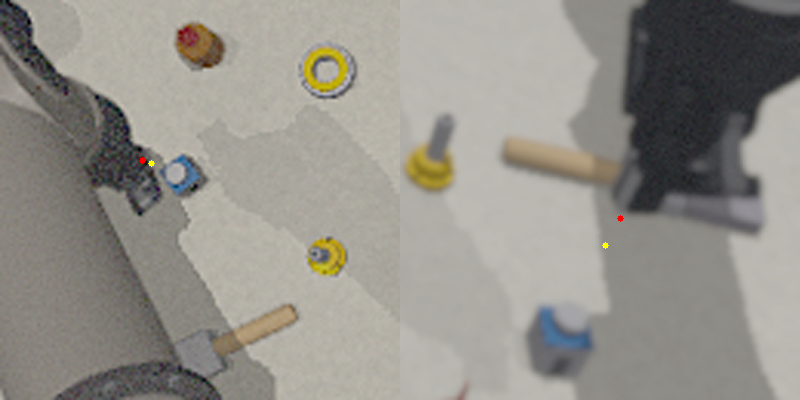

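Run:
```python
from h import *; 
P0=np.array([.2963,.6058,.2196])
for c in ("top","scene"):
    r=cams.read_camera(c); print(c,proj(r,P0),proj(r,P0+[0,0,-.025]))
p=cv2.imread("pics/top0.png"); p=(255*(p/255.)**.5).astype(np.uint8)
A=cv2.resize(p[230:330,20:120],(400,400),interpolation=cv2.INTER_CUBIC)
out=[A]
r=cams.read_camera("scene");p=r["pixels"][:,:,::-1];p=(255*(p/255.)**.5).astype(np.uint8)
out.append(cv2.resize(p[200:280,480:560],(400,400),interpolation=cv2.INTER_CUBIC))
cv2.imwrite("pics/a5.png",np.hstack(out))
r=cams.read_camera("top");p=r["pixels"][:,:,::-1];p=(255*(p/255.)**.5).astype(np.uint8)
cv2.imwrite("pics/a6.png",cv2.resize(p[170:240,130:200],(420,420),interpolation=cv2.INTER_CUBIC))
```

```text
top [[ 79.91709027 275.59848783]] [[ 84.65438541 275.25724978]]
scene [[697.0794661  231.09759142]] [[686.306427  241.5228043]]
```

View pics/a5.png

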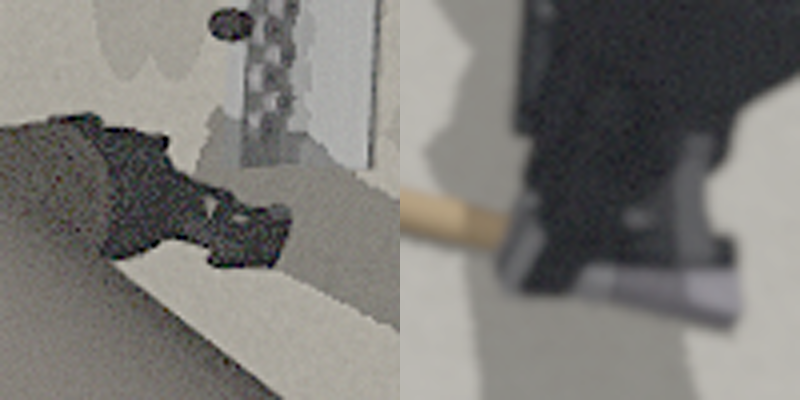

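View pics/a6.png

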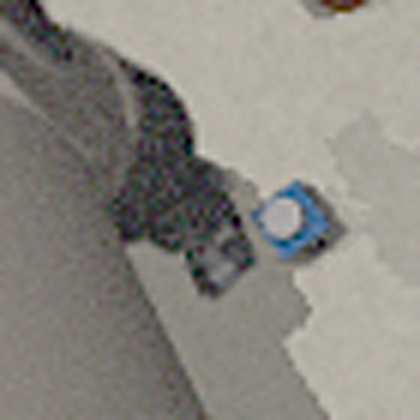

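Request:
move_arm --steps '[-1, 0.5, -3, 0, 0, 0, 0, -1, 0.5, -4, 0, 0, 0, 0, -1, 0, -3, 0, 0, 0, 0, -1, 0, 0, 0, 0, 0, 0, -1, 0, 0, 0, 0, 0, 0]'

```text
t: 5.0
eef_pos: [0.5018, 0.3161, 0.1439]
tool_rot: [0.0, 0.408, 0.913, 0.0]
contact_force: [-0.1, 1.4, 0.1]
gripper_width: 0.002
```

```bash
cat > g.py <<'E'
from h import *; from v import st
import sys
o=status.get_obs(); P=o["eef_pos"]; st()
from scipy.spatial.transform import Rotation as Ro
k=o["tool_rot"]; M=Ro.from_quat([*k[1:],k[0]]).as_matrix()
out=[]
for c in ("top","scene"):
    r=cams.read_camera(c); p=r["pixels"][:,:,::-1].copy(); 
    p=(255*(p/255.)**.45).astype(np.uint8)
    u=proj(r,P)[0]; x=int(np.clip(u[0]-40,0,560)); y=int(np.clip(u[1]-40,0,320)); print(c,x,y,u)
    p=cv2.resize(p[y:y+80,x:x+80],(400,400),interpolation=cv2.INTER_CUBIC); s=5
    for Q,col in ((P,(0,0,255)),(P+M[:,2]*.025,(0,255,255)),(P-M[:,2]*.048,(255,0,255)),(P+M[:,1]*.04,(0,255,0)),(P-M[:,1]*.04,(0,255,0))):
        w=(proj(r,Q)[0]-[x,y])*s; cv2.circle(p,(int(w[0]),int(w[1])),3,col,-1)
    out.append(p)
cv2.imwrite(sys.argv[1],np.hstack(out))
E
python3 g.py pics/g1.png
```

```text
5.0 [0.5018 0.3161 0.1439] jaw 41.86 [ 0.     0.001 -1.   ] F [-0.1  1.4  0.1] w 0.002
top 163 158 [203.56236324 198.27394821]
scene 406 191 [446.59661211 231.67565588]
```

View pics/g1.png

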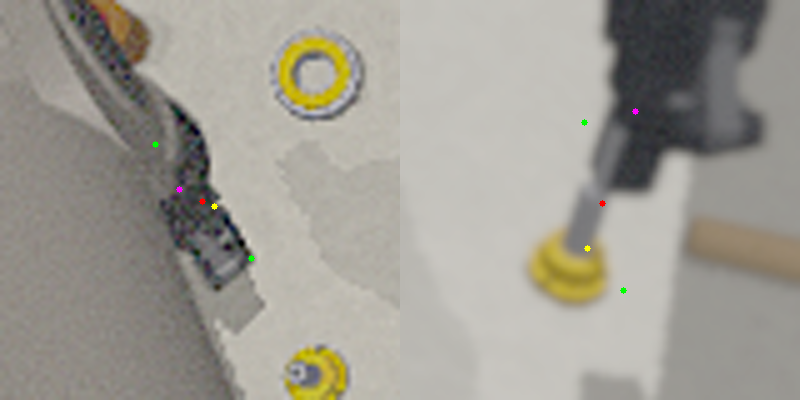

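Run:
```python
from h import *
r=cams.read_camera("top");q=cams.read_camera("scene")
def tri(a,b):
    o1,d1=ray(r,a);o2,d2=ray(q,b);A=np.stack([d1,-d2],1);t=np.linalg.lstsq(A,o2-o1,rcond=None)[0]
    x,y=o1+t[0]*d1,o2+t[1]*d2; print(((x+y)/2).round(4),np.linalg.norm(x-y).round(4))
for a in [(208,214),(212,209),(200,204)]:
    for b in [(474,219),(454,228),(465,212)]: print(a,b,end=" ");tri(a,b)
for n,R in (("t",r),("s",q)):
    p=R["pixels"][:,:,::-1]; p=(255*(p/255.)**.45).astype(np.uint8)
    cv2.imwrite(f"pics/full_{n}.png",p)
```

```text
(208, 214) (474, 219) [0.453  0.3196 0.1473] 0.0377
(208, 214) (454, 228) [0.4617 0.311  0.1186] 0.0049
(208, 214) (465, 212) [0.4551 0.3092 0.1578] 0.0211
(212, 209) (474, 219) [0.4629 0.315  0.1532] 0.0521
(212, 209) (454, 228) [0.4715 0.3064 0.1241] 0.0199
(212, 209) (465, 212) [0.4648 0.3048 0.1631] 0.0355
(200, 204) (474, 219) [0.4778 0.3308 0.1735] 0.0287
(200, 204) (454, 228) [0.4869 0.3228 0.1473] 0.0027
(200, 204) (465, 212) [0.4797 0.3208 0.1836] 0.0129
```

View pics/full_s.png

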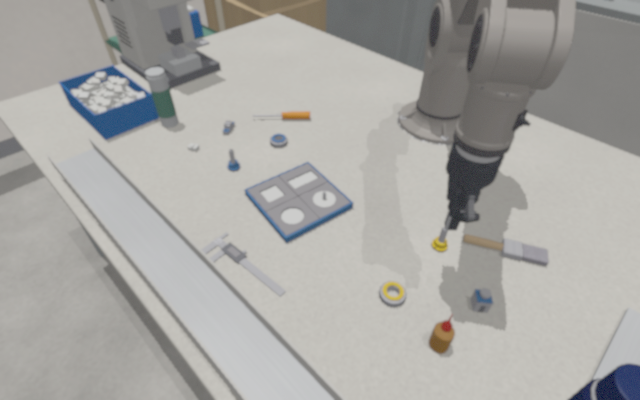

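View pics/full_t.png

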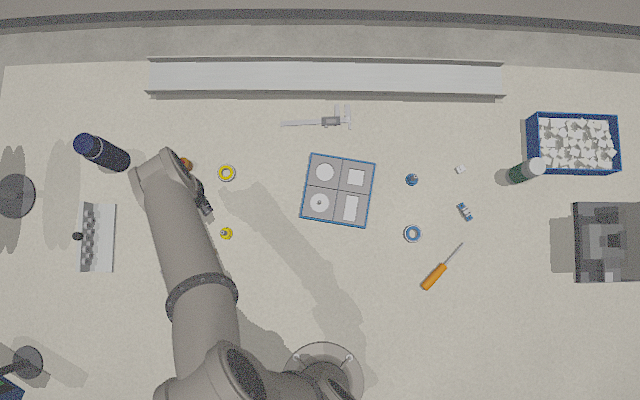

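Run:
```python
from h import *
P=np.array([.5018,.3161,.1439]); out=[]
for n in ("scene","top"):
    R=cams.read_camera(n); p=R["pixels"][:,:,::-1]; p=(255*(p/255.)**.45).astype(np.uint8)
    x,y=(400,110) if n=="scene" else (135,130)
    p=cv2.resize(p[y:y+130,x:x+130],(390,390),interpolation=cv2.INTER_CUBIC)
    for h in (-.025,0,.048,.1,.15,.2,.25):
        for off,col in ((0,(0,0,255)),(-.033,(0,255,0))):
            w=(proj(R,P+[off,0,h])[0]-[x,y])*3; cv2.circle(p,(int(w[0]),int(w[1])),2,col,-1)
    out.append(p)
cv2.imwrite("pics/g2.png",np.hstack(out))
```

```text
(no output)
```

View pics/g2.png

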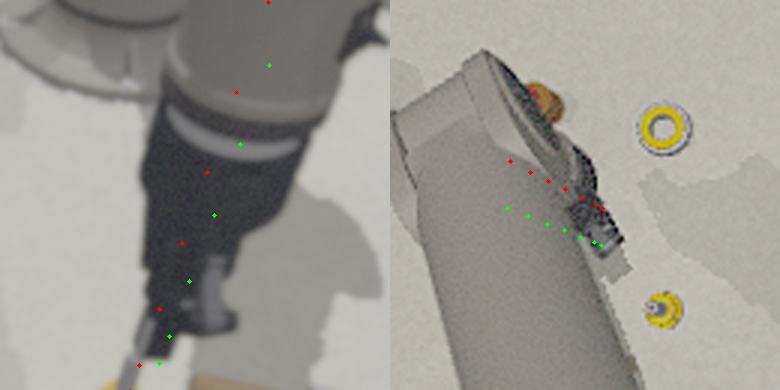

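Run:
```python
from h import *
for n in ("scene","top"): np.save(f"c_{n}.npy",cams.read_camera(n)["pixels"])
```

Request:
move_arm --steps '[1, 0, 0, 0, 0, 0, 0, 1, 0, 0, 0, 0, 0, 0, 1, 0, 0, 0, 0, 0, 0, 1, 0, 0, 0, 0, 0, 0, 1, 0, 0, 0, 0, 0, 0, 1, 0, 0, 0, 0, 0, 0]'

```text
t: 6.0
eef_pos: [0.5015, 0.3164, 0.1436]
tool_rot: [-0.0, 0.407, 0.913, 0.0]
contact_force: [0.0, 0.3, 0.1]
gripper_width: 0.99
```

Run:
```python
from h import *; from v import st
from scipy.spatial.transform import Rotation as Ro
st(); o=status.get_obs();P=o["eef_pos"]; k=o["tool_rot"]; M=Ro.from_quat([*k[1:],k[0]]).as_matrix()
rows=[]
for n in ("scene","top"):
    R=cams.read_camera(n); a=np.load(f"c_{n}.npy"); b=R["pixels"]
    x,y=(415,185) if n=="scene" else (165,160)
    x=int(x);f=5.5
    ims=[]
    for p in (a,b):
        p=(255*(p[:,:,::-1]/255.)**.45).astype(np.uint8)[y:y+70,x:x+70]
        p=cv2.resize(p,None,fx=f,fy=f,interpolation=cv2.INTER_CUBIC)
        for Q,col in ((P,(0,0,255)),(P+M[:,2]*.012+M[:,1]*.05,(0,255,0)),(P+M[:,2]*.012-M[:,1]*.05,(0,255,255))):
            w=(proj(R,Q)[0]-[x,y]+.5)*f; cv2.circle(p,(int(w[0]),int(w[1])),3,col,-1)
        ims.append(p)
    rows.append(np.hstack(ims)); print(M.round(3))
    cv2.imwrite(f"pics/d_{n}.png",rows[-1])
```

```text
6.0 [0.5015 0.3164 0.1436] jaw 41.93 [ 0.  0. -1.] F [0.  0.3 0.1] w 0.99
[[-0.668  0.744  0.   ]
 [ 0.744  0.668  0.   ]
 [ 0.     0.    -1.   ]]
[[-0.668  0.744  0.   ]
 [ 0.744  0.668  0.   ]
 [ 0.     0.    -1.   ]]
```

View pics/d_scene.png

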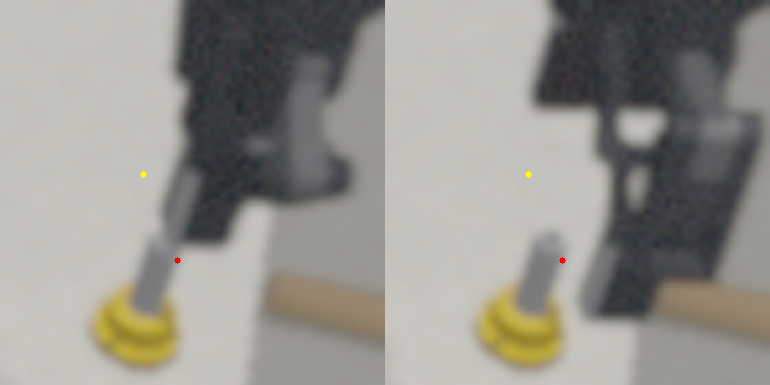

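View pics/d_top.png

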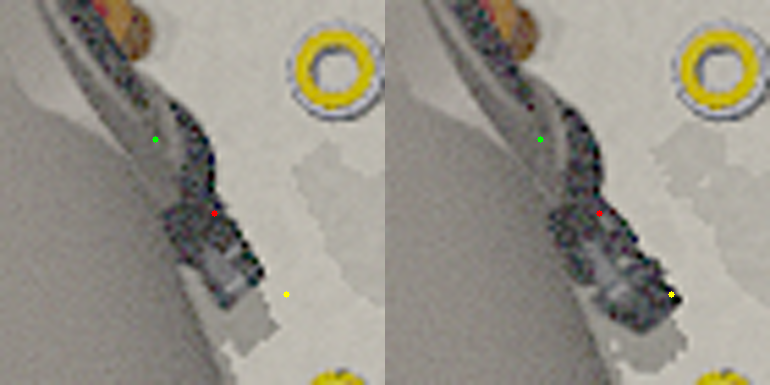

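Request:
move_arm --steps '[-1, 1.5, 2, 0, 0, 0, 0, -1, 1.5, 2, -3, 0, 0, 0, -1, 0, 0, -4, 0, 0, 0, -1, 0, 0, -3, 0, 0, 0, -1, 0, 0, -0.8, 0, 0, 0, -1, 0, 0, 0, 0, 0, 0, -1, 0, 0, 0, 0, 0, 0]'

```text
t: 6.8
eef_pos: [0.5325, 0.3569, 0.0371]
tool_rot: [0.001, 0.407, 0.913, 0.001]
contact_force: [1.1, 0.6, 0.1]
gripper_width: 0.0
```

```bash
python3 g.py pics/g3.png
```

```text
6.8 [0.5325 0.3569 0.0371] jaw 41.93 [ 0.002  0.001 -1.   ] F [1.1 0.6 0.1] w 0.0
top 158 151 [198.8917051  191.91145574]
scene 403 249 [443.55448188 289.11447525]
```

View pics/g3.png

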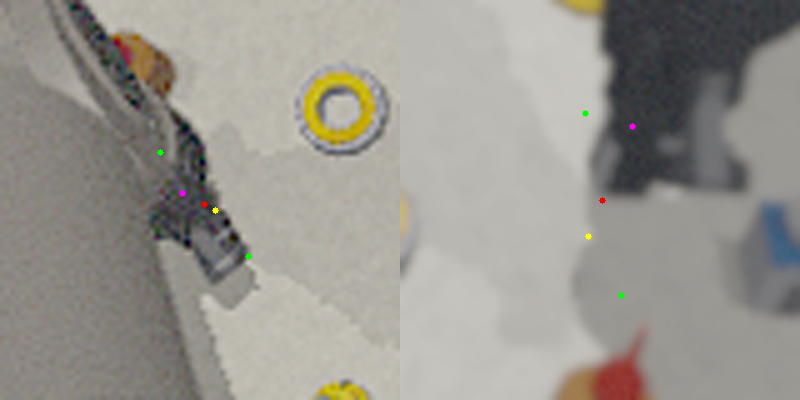

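Run:
```python
from h import *
ims=[]
for n,x,y in (("scene",420,240),("top",170,165)):
    p=cams.read_camera(n)["pixels"][:,:,::-1]; p=(255*(p/255.)**.35).astype(np.uint8)
    ims.append(cv2.resize(p[y:y+56,x:x+56],(395,395),interpolation=cv2.INTER_NEAREST))
cv2.imwrite("pics/z1.png",np.hstack(ims))
```

```text
(no output)
```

View pics/z1.png

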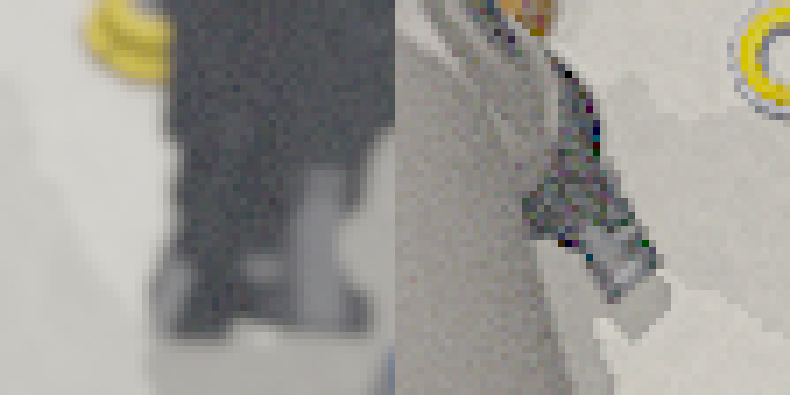

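Request:
move_arm --steps '[-1, 0, 0, -0.4, 0, 0, 0, -1, 0, 0, -0.4, 0, 0, 0, -1, 0, 0, -0.3, 0, 0, 0, -1, 0, 0, 0, 0, 0, 0]'

```text
t: 7.4
eef_pos: [0.5311, 0.3561, 0.0239]
tool_rot: [-0.0, 0.407, 0.913, -0.001]
contact_force: [0.5, 0.7, -0.7]
gripper_width: -0.001
```

Request:
move_arm --steps '[-1, 0, 0, -0.3, 0, 0, 0, -1, 0, 0, 0, 0, 0, 0]'

```text
t: 7.6
eef_pos: [0.5313, 0.3563, 0.0212]
tool_rot: [-0.0, 0.407, 0.913, -0.0]
contact_force: [-1.1, 0.2, -0.4]
gripper_width: 0.001
```

Request:
move_arm --steps '[-1, 0, 0, -0.4, 0, 0, 0, -1, 0, 0, -0.4, 0, 0, 0, -1, 0, 0, 0, 0, 0, 0]'

```text
t: 7.9
eef_pos: [0.5311, 0.3561, 0.0128]
tool_rot: [-0.0, 0.407, 0.913, -0.001]
contact_force: [-0.6, -0.3, -0.4]
gripper_width: 0.003
```

```bash
python3 g.py pics/g4.png
```

```text
7.9 [0.5311 0.3561 0.0128] jaw 41.94 [-0.001 -0.001 -1.   ] F [-0.6 -0.3 -0.4] w 0.003
top 161 153 [201.23470411 193.5311681 ]
scene 400 255 [440.78575778 295.40905263]
```

View pics/g4.png

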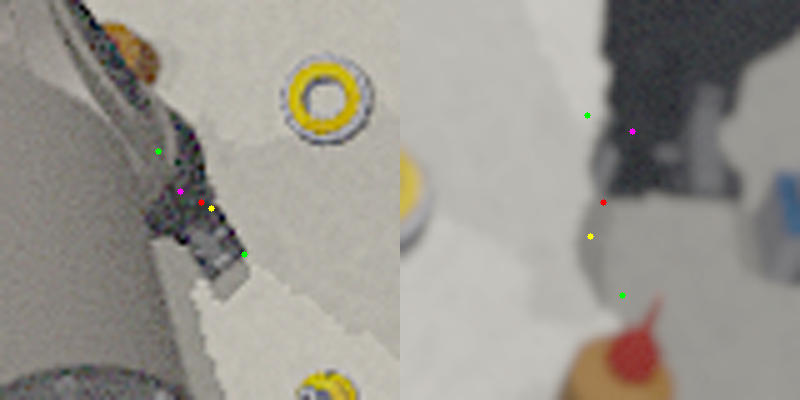

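Request:
move_arm --steps '[-1, 0, 0, -0.4, 0, 0, 0, -1, 0, 0, -0.4, 0, 0, 0, -1, 0, 0, 0, 0, 0, 0]'

```text
t: 8.3
eef_pos: [0.531, 0.3561, 0.0049]
tool_rot: [-0.0, 0.407, 0.913, -0.0]
contact_force: [-0.4, -0.1, 0.1]
gripper_width: 0.0
```

Request:
move_arm --steps '[-1, 0, 0, -0.4, 0, 0, 0, -1, 0, 0, -0.3, 0, 0, 0, -1, 0, 0, 0, 0, 0, 0]'

```text
t: 8.6
eef_pos: [0.5312, 0.3562, -0.002]
tool_rot: [-0.0, 0.407, 0.913, -0.0]
contact_force: [0.0, 0.7, 0.2]
gripper_width: -0.001
```

Request:
move_arm --steps '[-1, 0, 0, -0.3, 0, 0, 0, -1, 0, 0, -0.3, 0, 0, 0, -1, 0, 0, 0, 0, 0, 0]'

```text
t: 8.9
eef_pos: [0.5312, 0.3562, -0.0079]
tool_rot: [-0.0, 0.407, 0.913, -0.0]
contact_force: [-0.0, 0.3, -0.4]
gripper_width: 0.002
```

Request:
move_arm --steps '[-1, 0, 0, -0.3, 0, 0, 0, -1, 0, 0, -0.3, 0, 0, 0]'

```text
t: 9.1
eef_pos: [0.5319, 0.3567, -0.0108]
tool_rot: [-0.0, 0.407, 0.913, 0.0]
contact_force: [-13.8, -8.3, 48.7]
gripper_width: -0.002
```

```bash
python3 g.py pics/g5.png
```

```text
9.1 [ 0.5319  0.3567 -0.0108] jaw 41.92 [-0.     0.001 -1.   ] F [-13.8  -8.3  48.7] w -0.002
top 163 154 [203.01659589 194.28028143]
scene 398 262 [438.16799801 302.39996762]
```

View pics/g5.png

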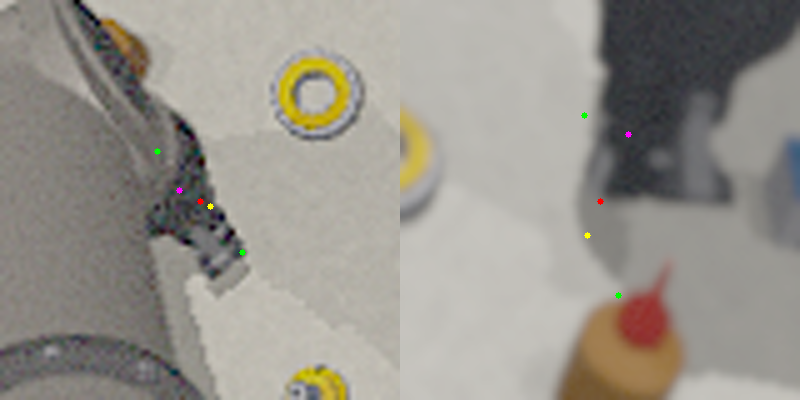

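Request:
move_arm --steps '[-1, 0, 0, 1, 0, 0, 0, -1, 0, 0, 3, 0, 0, 0, 1, 0, 0, 3, 0, 0, 0, 1, -1.1, 1.9, 1, 0, 0, 0, 1, -1.2, 1.9, 0, 0, 0, 0, 1, -1.1, 1.9, 0, 0, 0, 0, 1, 0, 0, 0, 0, 0, 0, 1, 0, 0, 0, 0, 0, 0]'

```text
t: 10.0
eef_pos: [0.4973, 0.4135, 0.0665]
tool_rot: [0.0, 0.407, 0.914, -0.0]
contact_force: [0.6, -0.2, 0.6]
gripper_width: 0.99
```

```bash
sed -i 's/P=o\["eef_pos"\]; st()/P=o["eef_pos"]+[0,0,.0355]; st()/' g.py; python3 g.py pics/g6.png
```

```text
10.0 [0.4973 0.4135 0.0665] jaw 42.0 [ 0. -0. -1.] F [ 0.6 -0.2  0.6] w 0.99
top 131 161 [171.98426911 201.3936196 ]
scene 451 236 [491.12822461 276.30883207]
```

View pics/g6.png

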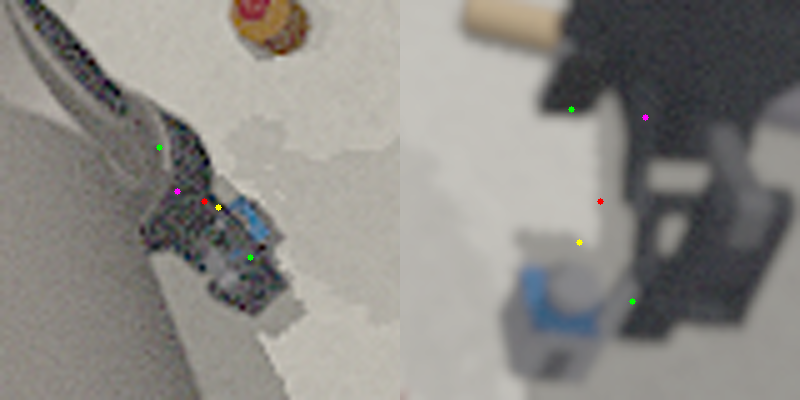

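Request:
move_arm --steps '[1, 0, 0, -3, 0, 0, 0, 1, 0, 0, -2, 0, 0, 0, 1, 0, 0, -1, 0, 0, 0, 1, 0, 0, -0.8, 0, 0, 0, 1, 0, 0, 0, 0, 0, 0]'

```text
t: 10.6
eef_pos: [0.4976, 0.4126, -0.002]
tool_rot: [-0.0, 0.408, 0.913, -0.001]
contact_force: [-0.2, -0.1, 0.1]
gripper_width: 1.003
```

```bash
python3 g.py pics/g7.png
```

```text
10.6 [ 0.4976  0.4126 -0.002 ] jaw 41.9 [-0.001 -0.001 -1.   ] F [-0.2 -0.1  0.1] w 1.003
top 139 164 [179.59462533 204.0188858 ]
scene 439 257 [479.28342538 297.40816856]
```

View pics/g7.png

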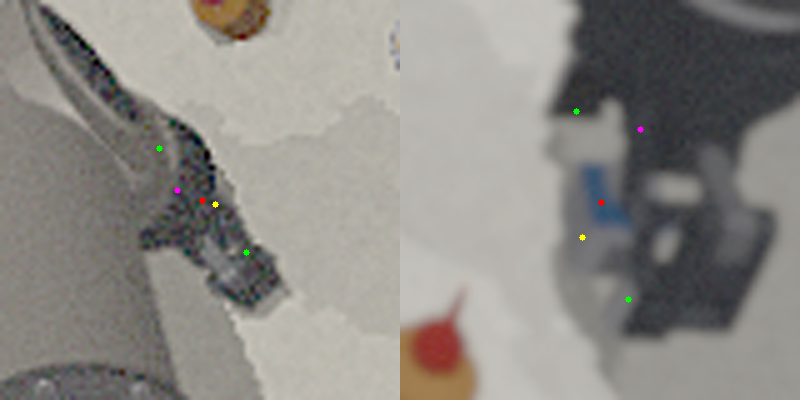

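Run:
```python
from h import *
d=np.array([.744,.668,0]); e=np.array([-.668,.744,0]); B=np.array([.4915,.4165,.022])
ims=[]
for n,x,y in (("scene",460,275),("top",160,185)):
    R=cams.read_camera(n); p=R["pixels"][:,:,::-1]; p=(255*(p/255.)**.4).astype(np.uint8)
    f=395/60
    p=cv2.resize(p[y:y+60,x:x+60],(395,395),interpolation=cv2.INTER_CUBIC)
    for s in (1,-1):
        Q=np.array([B+s*d*a+e*b+[0,0,c] for a,b,c in ((.0425,-.011,0),(.0425,.011,0),(.057,.011,0),(.057,-.011,0))])
        w=(proj(R,Q)-[x,y]+.5)*f; cv2.polylines(p,[w.astype(int)],True,(0,255,0) if s>0 else (0,255,255),1)
    Q=np.array([B+d*a+e*b+[0,0,.014] for a,b in ((.014,-.014),(.014,.014),(-.014,.014),(-.014,-.014))])
    w=(proj(R,Q)-[x,y]+.5)*f; cv2.polylines(p,[w.astype(int)],True,(0,0,255),1)
    ims.append(p)
cv2.imwrite("pics/z2.png",np.hstack(ims))
```

```text
(no output)
```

View pics/z2.png

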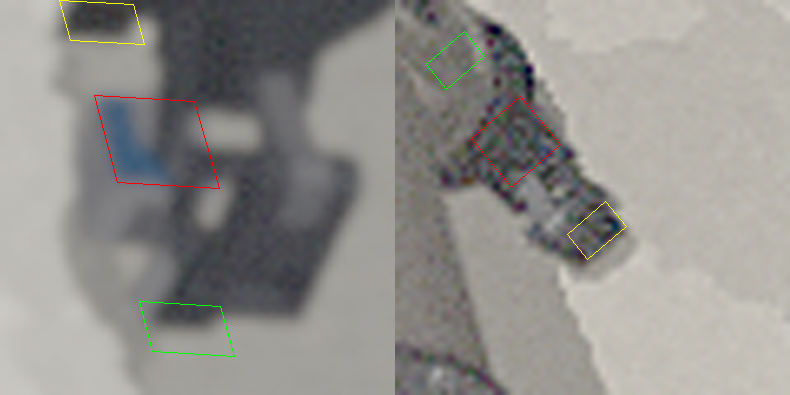

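Request:
move_arm --steps '[-1, 0, 0, 0, 0, 0, 0, -1, 0, 0, 0, 0, 0, 0, -1, 0, 0, 0, 0, 0, 0, -1, 0, 0, 0, 0, 0, 0, -1, 0, 0, 0, 0, 0, 0, -1, 0, 0, 0, 0, 0, 0]' --newtons 50

```text
t: 11.4
eef_pos: [0.4977, 0.4135, -0.0011]
tool_rot: [0.0, 0.407, 0.913, 0.0]
contact_force: [-0.5, -0.5, 2.7]
gripper_width: 0.318
```

Request:
move_arm --steps '[-1, 0, 0, 1, 0, 0, 0, -1, 0, 0, 2, 0, 0, 0, -1, 0, 0, 3, 0, 0, 0, -1, 0, 0, 4, 0, 0, 0, -1, 0, 0, 0, 0, 0, 0]'

```text
t: 11.9
eef_pos: [0.5005, 0.4158, 0.1046]
tool_rot: [0.002, 0.407, 0.913, 0.004]
contact_force: [1.4, -0.1, -1.5]
gripper_width: 0.322
```

```bash
python3 g.py pics/g8.png
```

```text
11.9 [0.5005 0.4158 0.1046] jaw 41.92 [ 0.007  0.007 -1.   ] F [ 1.4 -0.1 -1.5] w 0.322
top 126 158 [166.81874379 198.54983998]
scene 458 225 [498.50079807 265.03952168]
```

View pics/g8.png

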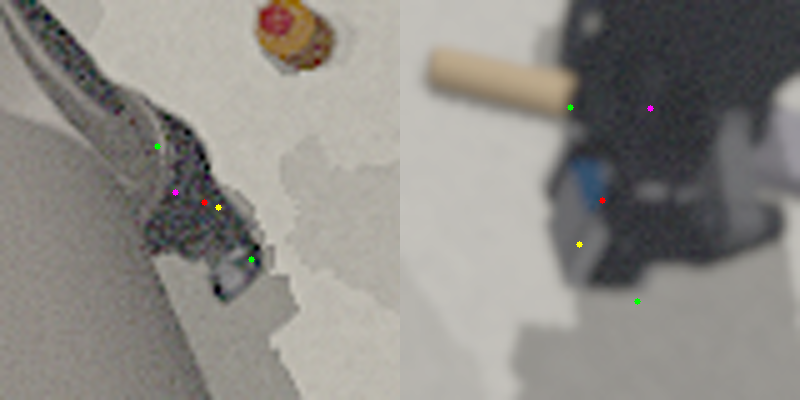

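Request:
move_arm --steps '[-1, 0.3, -1.5, 0, 0, 0, 1, -1, 0.6, -3, 0, 0, 0, 3, -1, 0.8, -4.2, 0, 0, 0, 3.5, -1, 0.8, -4.2, 0, 0, 0, 3.5, -1, 0.8, -4.2, 0, 0, 0, 3.5, -1, 0.8, -4.2, 0, 0, 0, 3.5, -1, 0.8, -4.2, 0, 0, 0, 3.5, -1, 0.8, -4.2, 0, 0, 0, 3.5]'

```text
t: 12.8
eef_pos: [0.5532, 0.1144, 0.097]
tool_rot: [-0.001, 0.198, 0.98, -0.001]
contact_force: [-0.5, -0.3, -1.8]
gripper_width: 0.318
```

Request:
move_arm --steps '[-1, 0.8, -4.2, 0, 0, 0, 3.5, -1, 0.8, -4.2, 0, 0, 0, 3.5, -1, 0.8, -4.2, 0, 0, 0, 3.5, -1, 0.6, -4.2, 0, 0, 0, 3.5, -1, 0.4, -3, 0, 0, 0, 0, -1, 0, -1.1, 0, 0, 0, 0, -1, 0, 0, 0, 0, 0, 0, -1, 0, 0, 0, 0, 0, 0]'

```text
t: 13.6
eef_pos: [0.5878, -0.0906, 0.0977]
tool_rot: [-0.001, 0.078, 0.997, 0.001]
contact_force: [0.2, 0.3, -1.8]
gripper_width: 0.321
```

```bash
python3 g.py pics/g9.png
```

```text
13.6 [ 0.5878 -0.0906  0.0977] jaw 81.02 [-0.002  0.001 -1.   ] F [ 0.2  0.3 -1.8] w 0.321
top 318 127 [358.94421215 167.96383235]
scene 226 116 [266.33024892 156.70842989]
```

View pics/g9.png

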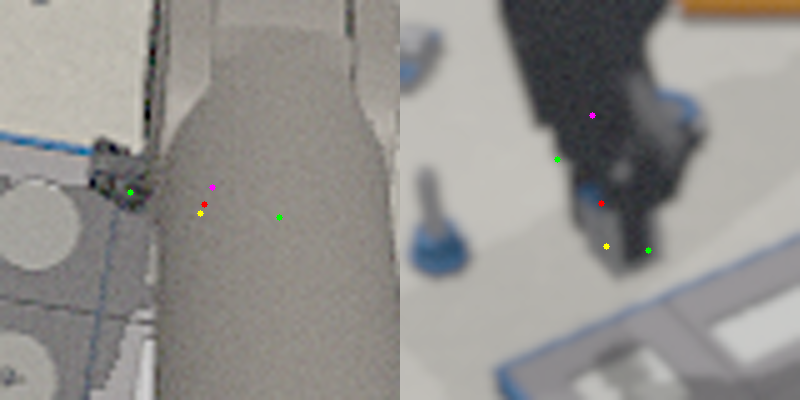

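```bash
cat > blk.py <<'E'
from h import *; from v import st
import sys
from scipy.spatial.transform import Rotation as Ro
# args: name bx by bz(underside offset relative reported z) ; draws square prism hx hy heights at TCP+bias, jaw-aligned
def draw(name,bias,zoff,boxes,half=30,extra=None):
    o=status.get_obs();P=o["eef_pos"];st()
    k=o["tool_rot"]; M=Ro.from_quat([*k[1:],k[0]]).as_matrix(); d=M[:,1]*[1,1,0];e=M[:,0]*[1,1,0]
    B=np.array([P[0]+bias[0],P[1]+bias[1],P[2]+zoff]); print("part at",B.round(4)); ims=[]
    for n in ("top","scene"):
        R=cams.read_camera(n);p=(255*(R["pixels"][:,:,::-1]/255.)**.45).astype(np.uint8)
        u=proj(R,B)[0];x,y=[int(a) for a in u-half];x=max(x,0);y=max(y,0);f=395/(2*half)
        p=cv2.resize(p[y:y+2*half,x:x+2*half],(395,395),interpolation=cv2.INTER_CUBIC)
        for kind,a,b,h,col in boxes:
            if kind=="box": Q=[B+d*s*a+e*t*b+[0,0,h] for s,t in ((1,1),(1,-1),(-1,-1),(-1,1))]
            else: Q=[B+[a*np.cos(t),a*np.sin(t),h] for t in np.linspace(0,6.28,40)]
            w=(proj(R,np.array(Q))-[x,y]+.5)*f; cv2.polylines(p,[w.astype(int)],True,col,1)
        ims.append(p)
    cv2.imwrite(name,np.hstack(ims))
RED=(0,0,255);GRN=(0,255,0)
E
python3 - <<'E'
from blk import *
draw("pics/b1.png",(-.006,.002),.0013,[("box",.014,.014,0,RED),("box",.014,.014,.036,GRN)])
E
```

```text
13.7 [ 0.5882 -0.0898  0.0981] jaw 81.13 [-0.001  0.001 -1.   ] F [ 0.   0.5 -1.4] w 0.318
part at [ 0.5822 -0.0878  0.0994]
```

View pics/b1.png

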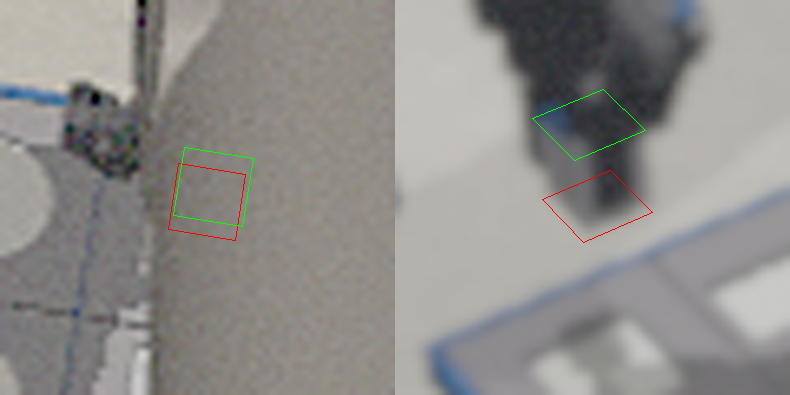

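Request:
move_arm --steps '[-1, 0.2, -0.1, -2, 0, 0, 0, -1, 0, 0, -2.5, 0, 0, 0, -1, 0, 0, -1.5, 0, 0, 0, -1, 0, 0, -0.4, 0, 0, 0, -1, 0, 0, 0, 0, 0, 0, -1, 0, 0, 0, 0, 0, 0]'

```text
t: 14.4
eef_pos: [0.5912, -0.0935, 0.0354]
tool_rot: [0.001, 0.079, 0.997, 0.0]
contact_force: [0.9, 0.5, -1.0]
gripper_width: 0.317
```

Run:
```python
from blk import *
draw("pics/b2.png",(-.006,.002),.0013,[("box",.014,.014,0,RED),("box",.014,.014,.036,GRN)])
```

```text
14.4 [ 0.5912 -0.0935  0.0354] jaw 80.95 [ 0.001 -0.    -1.   ] F [ 0.9  0.5 -1. ] w 0.317
part at [ 0.5852 -0.0915  0.0367]
```

View pics/b2.png

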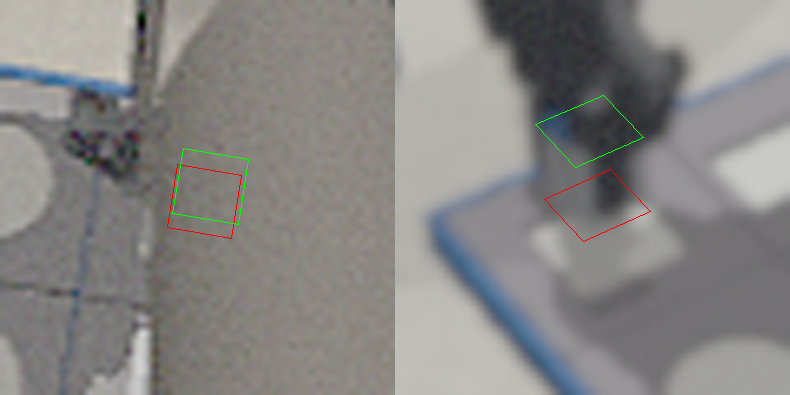

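Run:
```python
from h import *
R=cams.read_camera("scene"); p=R["pixels"][:,:,::-1].astype(float)
p=p[160:216,240:310]; p=np.clip((p-20)/(150-20),0,1)**.6*255
cv2.imwrite("pics/b3.png",cv2.resize(p.astype(np.uint8),None,fx=11,fy=10,interpolation=cv2.INTER_LANCZOS4))
```

```text
(no output)
```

View pics/b3.png

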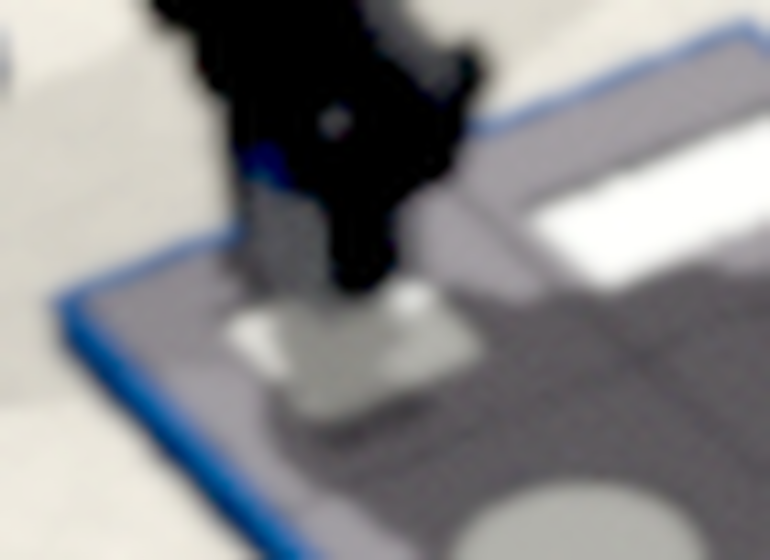

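Run:
```python
from h import *
R=cams.read_camera("scene"); R2=cams.read_camera("top")
B=np.array([.5852,-.0915,.0367]); d=np.array([.156,.988,0]);e=np.array([.988,-.156,0])
f=lambda Q:((proj(R,Q)[0]-[240,160]+.5)*[11,10]).round(0)
for h in (0,.036): print(h,[list(f(B+[0,0,h]+.014*(s*d+t*e))) for s,t in((1,1),(1,-1),(-1,-1),(-1,1))])
print("well floor centre",f([.5828,-.0905,.014]), [list(f(np.array([.5828,-.0905,.014])+.022*(s*d+t*e))) for s,t in((1,1),(1,-1),(-1,-1),(-1,1))])
```

```text
0 [[np.float64(316.0), np.float64(338.0)], [np.float64(427.0), np.float64(291.0)], [np.float64(361.0), np.float64(228.0)], [np.float64(251.0), np.float64(273.0)]]
0.036 [[np.float64(302.0), np.float64(225.0)], [np.float64(416.0), np.float64(179.0)], [np.float64(348.0), np.float64(115.0)], [np.float64(235.0), np.float64(160.0)]]
well floor centre [358. 347.] [[np.float64(323.0), np.float64(436.0)], [np.float64(494.0), np.float64(362.0)], [np.float64(391.0), np.float64(263.0)], [np.float64(222.0), np.float64(333.0)]]
```

Request:
move_arm --steps '[-1, -0.2, 0, -0.8, 0, 0, 0, -1, 0, 0, -0.5, 0, 0, 0, -1, 0, 0, -0.3, 0, 0, 0, -1, 0, 0, 0, 0, 0, 0]'

```text
t: 15.05
eef_pos: [0.5879, -0.0935, 0.0178]
tool_rot: [-0.001, 0.079, 0.997, 0.0]
contact_force: [-0.1, -0.3, -1.7]
gripper_width: 0.315
```

Run:
```python
from h import *
from v import st
st()
R=cams.read_camera("scene"); p=R["pixels"][:,:,::-1].astype(float)
p=p[160:216,240:310]; p=np.clip((p-20)/(150-20),0,1)**.6*255
cv2.imwrite("pics/b4.png",cv2.resize(p.astype(np.uint8),None,fx=11,fy=10,interpolation=cv2.INTER_LANCZOS4))
```

```text
15.05 [ 0.5879 -0.0935  0.0178] jaw 80.94 [-0.001  0.    -1.   ] F [-0.1 -0.3 -1.7] w 0.315
```

View pics/b4.png

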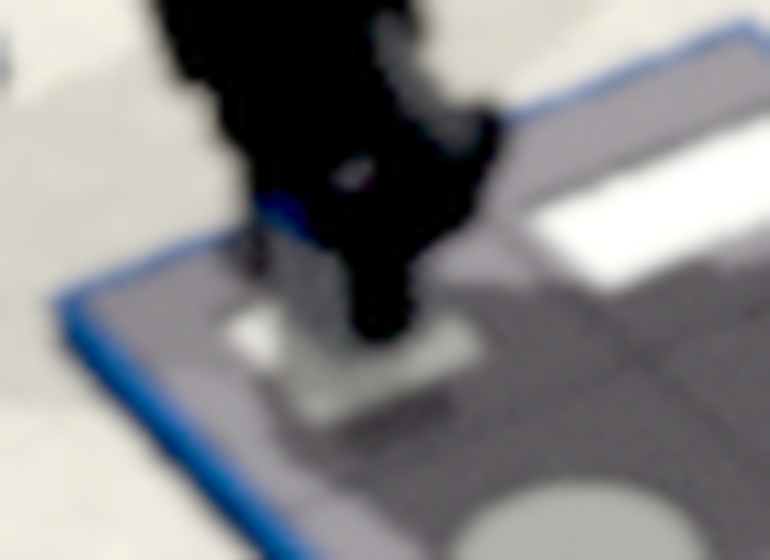

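Run:
```python
from h import *
R=cams.read_camera("scene")
B=np.array([.5819,-.0915,.0191]); d=np.array([.156,.988,0]);e=np.array([.988,-.156,0])
f=lambda Q:list(((proj(R,Q)[0]-[240,160]+.5)*[11,10]).round(0))
for h in (0,.036): print(h,[f(B+[0,0,h]+.014*(s*d+t*e)) for s,t in((1,1),(1,-1),(-1,-1),(-1,1))])
for zt in (.028,.032): print("finger tip bottom",[f([*(B+a*d+b*e)[:2],zt]) for a,b in ((.014,.011),(.014,-.011),(.024,.011),(.024,-.011))])
print(f([.5828,-.0905,.014]))
```

```text
0 [[np.float64(334.0), np.float64(384.0)], [np.float64(443.0), np.float64(338.0)], [np.float64(377.0), np.float64(275.0)], [np.float64(269.0), np.float64(319.0)]]
0.036 [[np.float64(321.0), np.float64(274.0)], [np.float64(433.0), np.float64(228.0)], [np.float64(366.0), np.float64(165.0)], [np.float64(255.0), np.float64(209.0)]]
finger tip bottom [[np.float64(343.0), np.float64(352.0)], [np.float64(429.0), np.float64(316.0)], [np.float64(367.0), np.float64(376.0)], [np.float64(453.0), np.float64(339.0)]]
finger tip bottom [[np.float64(341.0), np.float64(340.0)], [np.float64(428.0), np.float64(304.0)], [np.float64(365.0), np.float64(364.0)], [np.float64(452.0), np.float64(327.0)]]
[np.float64(358.0), np.float64(347.0)]
```

Request:
move_arm --steps '[-1, 0, 0, -0.2, 0, 0, 0, -1, 0, 0, -0.2, 0, 0, 0, -1, 0, 0, 0, 0, 0, 0]'

```text
t: 15.45
eef_pos: [0.5883, -0.0936, 0.0144]
tool_rot: [-0.0, 0.079, 0.997, 0.0]
contact_force: [0.2, -0.1, -0.5]
gripper_width: 0.321
```

Request:
move_arm --steps '[-1, 0, 0, -0.15, 0, 0, 0, -1, 0, 0, 0, 0, 0, 0]'

```text
t: 15.65
eef_pos: [0.5884, -0.0936, 0.013]
tool_rot: [-0.0, 0.079, 0.997, -0.0]
contact_force: [0.5, -0.1, -1.2]
gripper_width: 0.314
```

Request:
move_arm --steps '[-1, 0, 0, -0.15, 0, 0, 0, -1, 0, 0, 0, 0, 0, 0]'

```text
t: 15.85
eef_pos: [0.5886, -0.0936, 0.0128]
tool_rot: [-0.0, 0.079, 0.997, 0.0]
contact_force: [-3.7, 0.6, 10.0]
gripper_width: 0.319
```

Request:
move_arm --steps '[-1, 0, 0, -0.15, 0, 0, 0, -1, 0, 0, 0, 0, 0, 0]'

```text
t: 16.05
eef_pos: [0.5886, -0.0936, 0.0128]
tool_rot: [0.0, 0.079, 0.997, 0.0]
contact_force: [-9.6, 1.4, 23.5]
gripper_width: 0.318
```

Request:
move_arm --steps '[-1, 0, 0, 0.25, 0, 0, 0, 0.2, 0, 0, 0, 0, 0, 0, 0.2, 0, 0, 0, 0, 0, 0, 0.2, 0, 0, 0, 0, 0, 0, 0.2, 0, 0, 1, 0, 0, 0, 0.2, 0, 0, 4, 0, 0, 0, 0.2, 0, 0, 5, 0, 0, 0, 0.2, 0, 0, 4, 0, 0, 0]'

```text
t: 16.85
eef_pos: [0.5889, -0.0937, 0.1555]
tool_rot: [0.001, 0.079, 0.997, 0.0]
contact_force: [1.6, -0.5, -0.6]
gripper_width: 0.602
```

Run:
```python
from h import *
from v import st
st()
R=cams.read_camera("scene"); p=R["pixels"][:,:,::-1].astype(float)
p=p[160:216,240:310]; p=np.clip((p-20)/(150-20),0,1)**.6*255
cv2.imwrite("pics/b5.png",cv2.resize(p.astype(np.uint8),None,fx=11,fy=10,interpolation=cv2.INTER_LANCZOS4))
```

```text
16.85 [ 0.5889 -0.0937  0.1555] jaw 80.93 [ 0.002 -0.    -1.   ] F [ 1.6 -0.5 -0.6] w 0.602
```

View pics/b5.png

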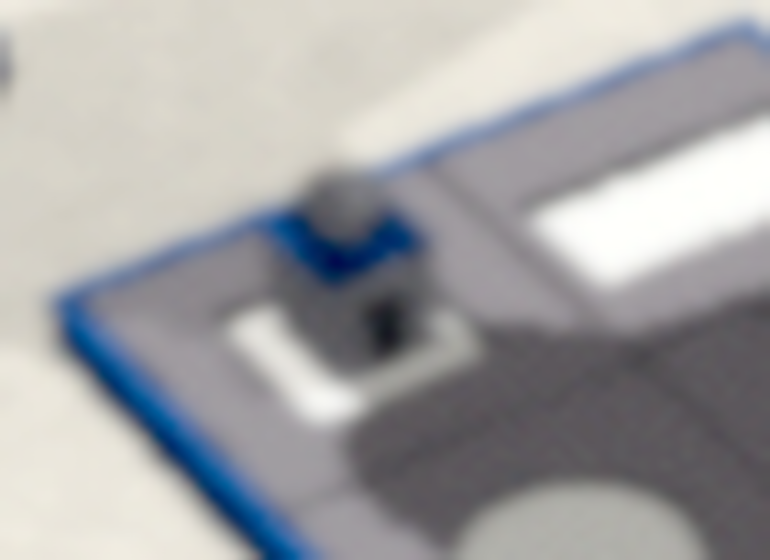

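Run:
```python
from h import *
R=cams.read_camera("scene")
g=lambda X,Y,z:at(R,[240+X/11-.5,160+Y/10-.5],z).round(4)
print("head",g(343,203,.062),"top mid",g(348,232,.05),"base corner",g(340,365,.014))
print("well corners",g(230,325,.014),g(325,420,.014),g(485,350,.014))
print(models.place_of("scene","ram_blue_center")[:1])
p=models.place_of("scene","ram_blue_center")[0]["position"]; print(at(R,[p[1],p[0]],.038))
```

```text
head [ 0.583  -0.0896  0.062 ] top mid [ 0.5809 -0.0919  0.05  ] base corner [ 0.5896 -0.0884  0.014 ]
well corners [ 0.598  -0.1166  0.014 ] [ 0.6042 -0.076   0.014 ] [ 0.5631 -0.07    0.014 ]
[{'position': [185.2, 268.9], 'score': 0.71}]
[ 0.58266984 -0.09957561  0.038     ]
```

Request:
move_arm --steps '[1, 0, -3, 0, 0, 0, 0, 1, -0.1, -4.5, -1, 0, 0, 0, 1, -0.1, -4.5, -2, 0, 0, 0, 1, 0, -3, -3, 0, 0, 0, 1, 0, -1.3, -2.5, 0, 0, 0, 1, 0, 0, 0, 0, 0, 0, 1, 0, 0, 0, 0, 0, 0]'

```text
t: 17.75
eef_pos: [0.5856, -0.2556, 0.0663]
tool_rot: [-0.002, 0.079, 0.997, 0.001]
contact_force: [0.7, 1.3, 0.8]
gripper_width: 1.0
```

```bash
cat > fg.py <<'E'
from blk import *
import sys
def fing(name,C,z,opening,half=35,circ=None,bias=(-.0065,.003)):
    """draw expected finger pads around part at C (world true) with tip z, plus TCP+bias point"""
    o=status.get_obs();P=o["eef_pos"];st();k=o["tool_rot"];M=Ro.from_quat([*k[1:],k[0]]).as_matrix();d=M[:,1];e=M[:,0]
    T=np.array([P[0]+bias[0],P[1]+bias[1],P[2]+.0355]);print("true tcp",T.round(4)); ims=[]
    for n in ("top","scene"):
        R=cams.read_camera(n);p=np.clip((R["pixels"][:,:,::-1]/255.-.05)/.6,0,1)**.6*255;p=p.astype(np.uint8)
        u=proj(R,[C[0],C[1],z])[0];x,y=[max(int(a),0) for a in u-half];f=395/(2*half)
        p=cv2.resize(p[y:y+2*half,x:x+2*half],(395,395),interpolation=cv2.INTER_CUBIC)
        def pl(Q,col):
            w=(proj(R,np.array(Q))-[x,y]+.5)*f; cv2.polylines(p,[w.astype(int)],True,col,1)
        for s in (1,-1):
            pl([np.array([T[0],T[1],T[2]-.012])+s*d*a+e*b for a,b in ((opening/2,-.011),(opening/2,.011),(opening/2+.0145,.011),(opening/2+.0145,-.011))],GRN)
        for r,h in circ or []: pl([[C[0]+r*np.cos(t),C[1]+r*np.sin(t),h] for t in np.linspace(0,6.28,30)],RED)
        ims.append(p)
    cv2.imwrite(name,np.hstack(ims))
E
python3 - <<'E'
from fg import *
fing("pics/f1.png",(.580,-.254),.04,.085,circ=[(.018,.0),(.007,.06)])
E
```

```text
17.75 [ 0.5856 -0.2556  0.0663] jaw 80.94 [-0.003  0.002 -1.   ] F [0.7 1.3 0.8] w 1.0
true tcp [ 0.5791 -0.2526  0.1018]
```

View pics/f1.png

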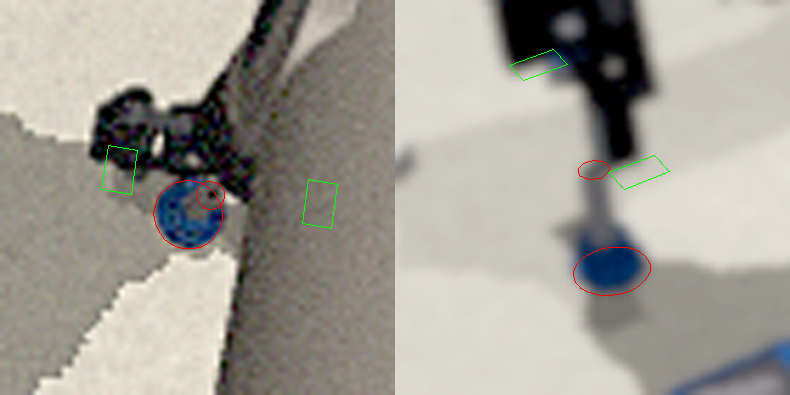

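Request:
move_arm --steps '[1, 0, 0, -2, 0, 0, 0, 1, 0, 0, -2, 0, 0, 0, 1, 0, 0, -1.2, 0, 0, 0, 1, 0, 0, 0, 0, 0, 0, 1, 0, 0, 0, 0, 0, 0]'

```text
t: 18.35
eef_pos: [0.5872, -0.2562, 0.0165]
tool_rot: [0.001, 0.079, 0.997, -0.0]
contact_force: [0.7, 0.1, -0.2]
gripper_width: 1.0
```

Run:
```python
from fg import *
fing("pics/f2.png",(.580,-.254),.04,.085,circ=[(.018,.0),(.007,.06)])
```

```text
18.35 [ 0.5872 -0.2562  0.0165] jaw 80.99 [ 0.001 -0.    -1.   ] F [ 0.7  0.1 -0.2] w 1.0
true tcp [ 0.5807 -0.2532  0.052 ]
```

View pics/f2.png

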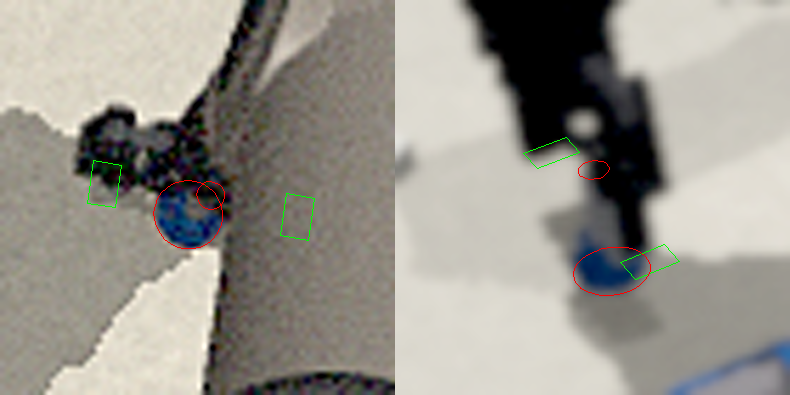

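Request:
move_arm --steps '[1, -0.4, 0, 0, 0, 0, 0, 0, 0, 0, 0, 0, 0, 0, -1, 0, 0, 0, 0, 0, 0, -1, 0, 0, 0, 0, 0, 0, -1, 0, 0, 0, 0, 0, 0, -1, 0, 0, 0, 0, 0, 0, -1, 0, 0, 0, 0, 0, 0]' --newtons 40

```text
t: 19.15
eef_pos: [0.5824, -0.2565, 0.0155]
tool_rot: [-0.0, 0.079, 0.997, 0.0]
contact_force: [0.4, -0.3, 0.3]
gripper_width: 0.151
```

Run:
```python
from fg import *
fing("pics/f3.png",(.580,-.254),.04,.014,circ=[(.018,.0),(.007,.06)])
```

```text
19.15 [ 0.5824 -0.2565  0.0155] jaw 80.95 [-0.  0. -1.] F [ 0.4 -0.3  0.3] w 0.151
true tcp [ 0.5759 -0.2535  0.051 ]
```

View pics/f3.png

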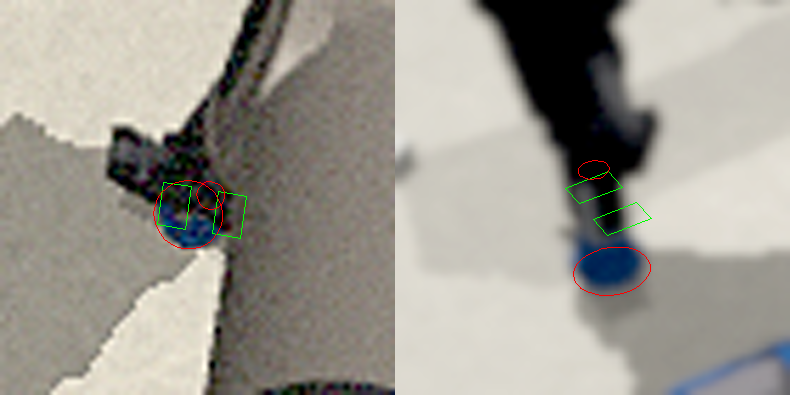

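Request:
move_arm --steps '[-1, 0, 0, 1, 0, 0, 0, -1, 0, 0, 2.5, 0, 0, 0, -1, 0, 0, 4, 0, 0, 0, -1, 0, 0, 3, 0, 0, 0, -1, 0.2, 2, 0, 0, 0, 0, -1, 0.2, 3.5, 0, 0, 0, 0, -1, 0.3, 4, 0, 0, 0, 0, -1, 0.3, 4, 0, 0, 0, 0]'

```text
t: 20.05
eef_pos: [0.5926, -0.1206, 0.1216]
tool_rot: [0.001, 0.08, 0.997, -0.0]
contact_force: [0.8, 0.3, -0.6]
gripper_width: 0.149
```

Request:
move_arm --steps '[-1, 0.3, 4, 0, 0, 0, 0, -1, 0.2, 4, 0, 0, 0, 0, -1, 0.2, 2.8, 0, 0, 0, 0, -1, 0, 1, 0, 0, 0, 0, -1, 0, 0, -3, 0, 0, 0, -1, 0, 0, -2.5, 0, 0, 0, -1, 0, 0, -1, 0, 0, 0, -1, 0, 0, 0, 0, 0, 0]'

```text
t: 20.85
eef_pos: [0.5984, -0.0048, 0.0546]
tool_rot: [-0.001, 0.08, 0.997, -0.001]
contact_force: [-0.4, 0.3, -0.4]
gripper_width: 0.149
```

Run:
```python
from fg import *
o=status.get_obs()["eef_pos"]; dz=o[2]-.0155
C=(.580+o[0]-.5824,-.254+o[1]+.2565); print(C,"underside",dz)
fing("pics/f4.png",C,.04,.014,circ=[(.018,dz),(.007,dz+.06),(.018,dz+.008)])
```

```text
(np.float64(0.5960410744116065), np.float64(-0.00233488292221945)) underside 0.03907924772418199
20.85 [ 0.5984 -0.0048  0.0546] jaw 80.87 [-0.003 -0.001 -1.   ] F [-0.4  0.3 -0.4] w 0.149
true tcp [ 0.5919 -0.0018  0.0901]
```

View pics/f4.png

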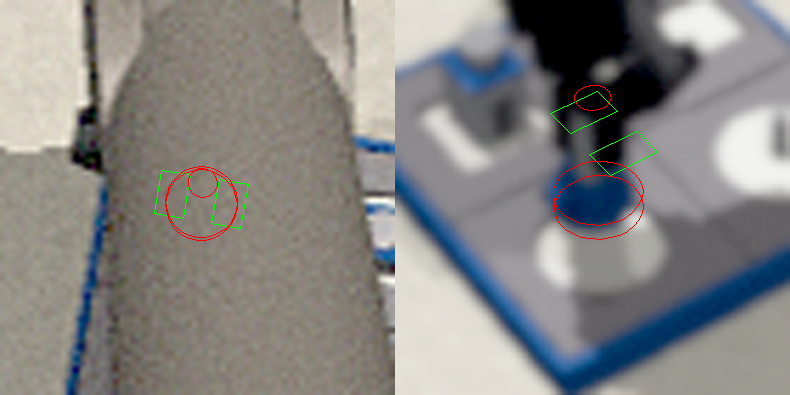

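Request:
move_arm --steps '[-1, 0.2, 0.2, -0.8, 0, 0, 0, -1, 0, 0, -0.8, 0, 0, 0, -1, 0, 0, -0.4, 0, 0, 0, -1, 0, 0, -0.2, 0, 0, 0, -1, 0, 0, 0, 0, 0, 0]'

```text
t: 21.45
eef_pos: [0.6012, -0.0016, 0.0332]
tool_rot: [-0.0, 0.079, 0.997, -0.0]
contact_force: [-0.0, -0.2, -0.5]
gripper_width: 0.148
```

Request:
move_arm --steps '[-1, 0, 0, -0.15, 0, 0, 0, -1, 0, 0, 0, 0, 0, 0]'

```text
t: 21.65
eef_pos: [0.6015, -0.0016, 0.0321]
tool_rot: [0.0, 0.079, 0.997, 0.0]
contact_force: [-0.7, 0.1, -1.3]
gripper_width: 0.15
```

Request:
move_arm --steps '[-1, 0, 0, -0.15, 0, 0, 0, -1, 0, 0, 0, 0, 0, 0]'

```text
t: 21.85
eef_pos: [0.6015, -0.0016, 0.0305]
tool_rot: [-0.0, 0.079, 0.997, -0.0]
contact_force: [-0.5, -0.3, -1.0]
gripper_width: 0.147
```

Request:
move_arm --steps '[-1, 0, 0, -0.15, 0, 0, 0, -1, 0, 0, 0, 0, 0, 0]'

```text
t: 22.05
eef_pos: [0.6018, -0.0016, 0.0294]
tool_rot: [0.0, 0.079, 0.997, 0.0]
contact_force: [0.0, -0.4, 2.2]
gripper_width: 0.151
```

Request:
move_arm --steps '[-1, 0, 0, -0.1, 0, 0, 0, -1, 0, 0, 0, 0, 0, 0]'

```text
t: 22.25
eef_pos: [0.6018, -0.0015, 0.0293]
tool_rot: [0.0, 0.079, 0.997, 0.0]
contact_force: [-3.3, 0.1, 10.6]
gripper_width: 0.147
```

Request:
move_arm --steps '[-1, 0, 0, 0.15, 0, 0, 0, 0.2, 0, 0, 0, 0, 0, 0, 0.2, 0, 0, 0, 0, 0, 0, 0.2, 0, 0, 0, 0, 0, 0, 0.2, 0, 0, 2, 0, 0, 0, 0.2, 0, 0, 4, 0, 0, 0, 0.2, 0, 0, 4, 0, 0, 0, 0.2, 0, 0, 2, 0, 0, 0]'

```text
t: 23.05
eef_pos: [0.6032, -0.0017, 0.153]
tool_rot: [0.002, 0.079, 0.997, 0.0]
contact_force: [0.4, -0.1, 0.2]
gripper_width: 0.603
```

Run:
```python
from fg import *
fing("pics/f5.png",(.597,-.0005),.02,.05,circ=[(.026,.02),(.018,.022),(.007,.074)])
```

```text
23.05 [ 0.6032 -0.0017  0.153 ] jaw 80.93 [ 0.004  0.    -1.   ] F [ 0.4 -0.1  0.2] w 0.603
true tcp [0.5967 0.0013 0.1885]
```

View pics/f5.png

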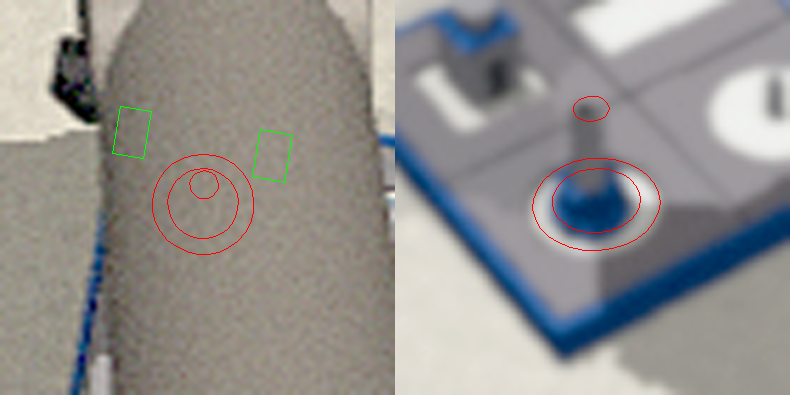

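Request:
move_arm --steps '[1, -1, -1.5, 0, 0, 0, 0, 1, -2.6, -3.8, 0, 0, 0, 0, 1, -2.6, -3.8, 0, 0, 0, 0, 1, -2.6, -3.8, 0, 0, 0, 0, 1, -2.6, -3.8, 0, 0, 0, 0, 1, -2.6, -3.8, -1, 0, 0, 0, 1, -2.6, -3.8, -3, 0, 0, 0, 1, -1, -1, -4, 0, 0, 0]'

```text
t: 23.95
eef_pos: [0.424, -0.2564, 0.0719]
tool_rot: [0.0, 0.083, 0.997, -0.001]
contact_force: [0.4, -0.2, -0.5]
gripper_width: 0.997
```

Request:
move_arm --steps '[1, 0, 0, 0, 0, 0, 0, 1, 0, 0, 0, 0, 0, 0]'

```text
t: 24.15
eef_pos: [0.4262, -0.2509, 0.0713]
tool_rot: [-0.002, 0.079, 0.997, 0.001]
contact_force: [1.3, 0.9, 1.1]
gripper_width: 0.999
```

Run:
```python
from fg import *
fing("pics/w1.png",(.423,-.252),.02,.085,circ=[(.0255,.0),(.0255,.016),(.0215,.021)],bias=(-.0045,.0025))
```

```text
24.15 [ 0.4262 -0.2509  0.0713] jaw 80.88 [-0.003  0.001 -1.   ] F [1.3 0.9 1.1] w 0.999
true tcp [ 0.4217 -0.2484  0.1068]
```

View pics/w1.png

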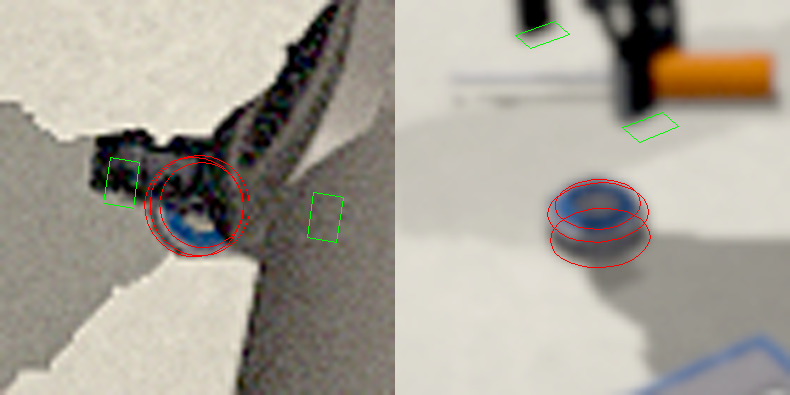

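Request:
move_arm --steps '[1, 0, 0, -2, 0, 0, 0, 1, 0, 0, -2.5, 0, 0, 0, 1, 0, 0, -2, 0, 0, 0, 1, 0, 0, -0.6, 0, 0, 0, 1, 0, 0, 0, 0, 0, 0]'

```text
t: 24.75
eef_pos: [0.4287, -0.2505, 0.0017]
tool_rot: [0.0, 0.078, 0.997, 0.0]
contact_force: [-0.2, 0.3, -0.2]
gripper_width: 0.999
```

Run:
```python
from fg import *
fing("pics/w2.png",(.423,-.252),.02,.085,circ=[(.0255,.0),(.0255,.016),(.0215,.021)],bias=(-.0045,.0025))
```

```text
24.75 [ 0.4287 -0.2505  0.0017] jaw 81.03 [ 0.  0. -1.] F [-0.2  0.3 -0.2] w 0.999
true tcp [ 0.4242 -0.248   0.0372]
```

View pics/w2.png

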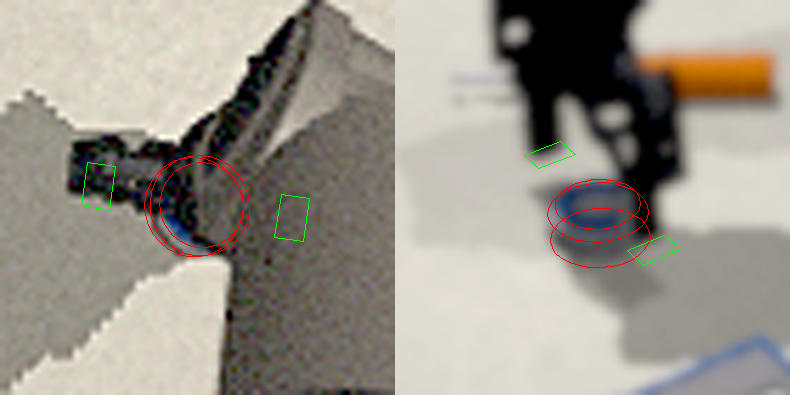

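Request:
move_arm --steps '[1, 0, -0.4, 0, 0, 0, 0, 1, 0, 0, -0.6, 0, 0, 0, 1, 0, 0, -0.5, 0, 0, 0, 1, 0, 0, 0, 0, 0, 0]'

```text
t: 25.25
eef_pos: [0.4274, -0.2549, -0.0103]
tool_rot: [-0.001, 0.079, 0.997, 0.0]
contact_force: [-0.6, 0.3, 0.0]
gripper_width: 1.001
```

Request:
move_arm --steps '[-1, 0, 0, 0, 0, 0, 0, -1, 0, 0, 0, 0, 0, 0, -1, 0, 0, 0, 0, 0, 0, -1, 0, 0, 0, 0, 0, 0, -1, 0, 0, 0, 0, 0, 0]' --newtons 40

```text
t: 25.75
eef_pos: [0.4279, -0.2552, -0.0092]
tool_rot: [0.0, 0.079, 0.997, 0.0]
contact_force: [-2.1, 1.0, 5.8]
gripper_width: 0.578
```

Run:
```python
from fg import *
fing("pics/w3.png",(.423,-.252),.02,.051,circ=[(.0255,.0),(.0255,.016),(.0215,.021)],bias=(-.0045,.0025))
```

```text
25.75 [ 0.4279 -0.2552 -0.0092] jaw 80.92 [ 0.  0. -1.] F [-2.1  1.   5.8] w 0.578
true tcp [ 0.4234 -0.2527  0.0263]
```

View pics/w3.png

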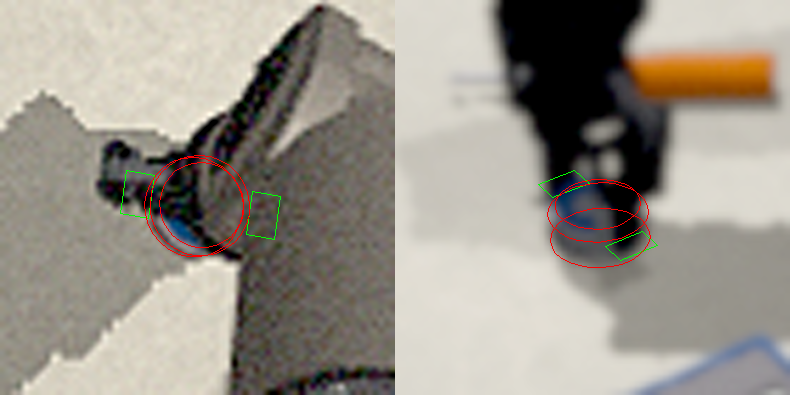

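Request:
move_arm --steps '[-1, 0, 0, 0.5, 0, 0, 0, -1, 0, 0, 1.5, 0, 0, 0, -1, 0, 0, 3, 0, 0, 0, -1, 0, 0, 3, 0, 0, 0, -1, 0, 0, 2, 0, 0, 0, -1, 0.3, 1, 0, 0, 0, 0, -1, 0, 0, 0, 0, 0, 0]'

```text
t: 26.55
eef_pos: [0.4312, -0.2433, 0.0901]
tool_rot: [0.0, 0.078, 0.997, 0.0]
contact_force: [0.0, 1.0, -2.7]
gripper_width: 0.578
```

Run:
```python
from fg import *
o=status.get_obs()["eef_pos"]; dz=o[2]+.0092
C=(.423+o[0]-.4279,-.2525+o[1]+.2552); print(C,"underside",dz)
fing("pics/w4.png",C,dz,.051,circ=[(.0255,dz),(.0255,dz+.016),(.0215,dz+.021)],bias=(-.0045,.0025))
```

```text
(np.float64(0.4263484213945736), np.float64(-0.2405510578153912)) underside 0.09925395572294209
26.55 [ 0.4312 -0.2433  0.0901] jaw 81.06 [ 0.     0.001 -1.   ] F [ 0.   1.  -2.7] w 0.578
true tcp [ 0.4267 -0.2408  0.1256]
```

View pics/w4.png

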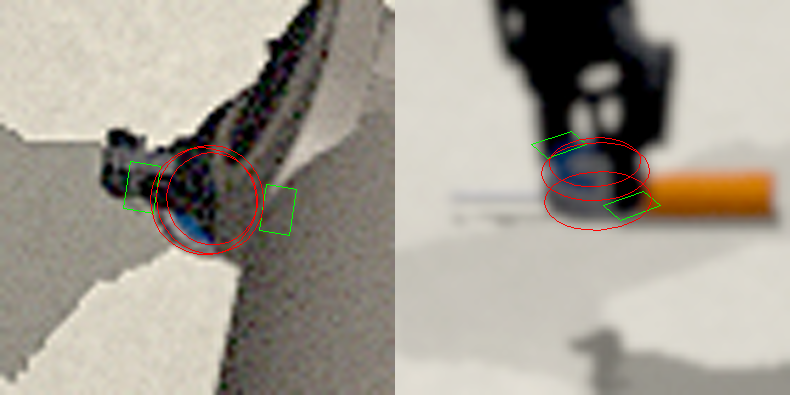

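Request:
move_arm --steps '[-1, 0.7, 2.2, 0, 0, 0, 0, -1, 1.2, 3.8, 0, 0, 0, 0, -1, 1.2, 3.8, 0, 0, 0, 0, -1, 1.2, 3.8, 0, 0, 0, 0, -1, 1.2, 3.8, 0, 0, 0, 0, -1, 1.2, 3.8, 0, 0, 0, 0, -1, 1, 2.8, 0, 0, 0, 0, -1, 0.5, 1.5, 0, 0, 0, 0]'

```text
t: 27.45
eef_pos: [0.5128, 0.0128, 0.0891]
tool_rot: [-0.001, 0.077, 0.997, 0.0]
contact_force: [-0.9, 0.1, -2.3]
gripper_width: 0.58
```

Request:
move_arm --steps '[-1, 0, 0, -1.5, 0, 0, 0, -1, 0, 0, -1.5, 0, 0, 0, -1, 0, 0, 0, 0, 0, 0, -1, 0, 0, 0, 0, 0, 0]'

```text
t: 27.85
eef_pos: [0.5121, 0.0088, 0.0598]
tool_rot: [-0.001, 0.08, 0.997, -0.0]
contact_force: [0.1, 0.5, -1.1]
gripper_width: 0.58
```

Run:
```python
from fg import *
o=status.get_obs()["eef_pos"]; dz=o[2]+.0092
C=(.423+o[0]-.4279,-.2525+o[1]+.2552); print(C,"underside",dz)
fing("pics/w5.png",C,dz,.051,circ=[(.0255,dz),(.0255,dz+.016),(.0215,dz+.021)],bias=(-.0045,.0025))
```

```text
(np.float64(0.5072149932377177), np.float64(0.011485764113505936)) underside 0.06897422869085211
27.85 [0.5121 0.0088 0.0598] jaw 80.87 [-0.002 -0.001 -1.   ] F [ 0.1  0.5 -1.1] w 0.58
true tcp [0.5076 0.0113 0.0953]
```

View pics/w5.png

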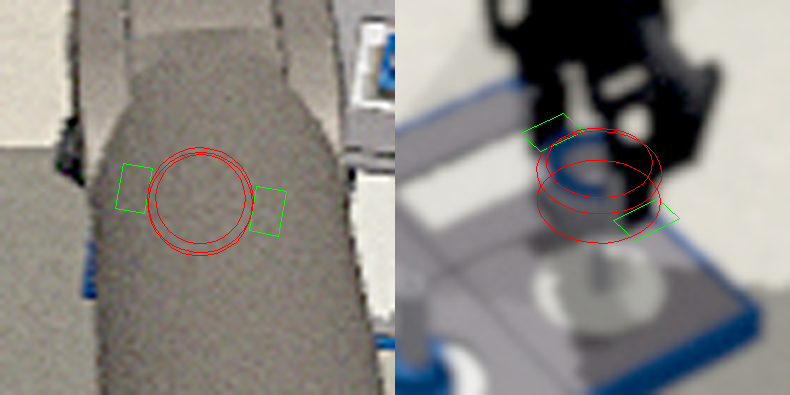

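Request:
move_arm --steps '[-1, 0.1, 0.3, -1, 0, 0, 0, -1, 0, 0, -1, 0, 0, 0, -1, 0, 0, 0, 0, 0, 0, -1, 0, 0, 0, 0, 0, 0]'

```text
t: 28.35
eef_pos: [0.5134, 0.0127, 0.0398]
tool_rot: [-0.001, 0.079, 0.997, -0.0]
contact_force: [-0.9, 0.7, -2.5]
gripper_width: 0.582
```

Run:
```python
from fg import *
o=status.get_obs()["eef_pos"]; dz=o[2]+.0092
C=(.423+o[0]-.4279,-.2525+o[1]+.2552); print(C,"underside",dz)
fing("pics/w6.png",C,dz,.051,circ=[(.0255,dz),(.0255,dz+.016),(.0215,dz+.021)],bias=(-.0045,.0025),half=20)
```

```text
(np.float64(0.5085255297626223), np.float64(0.015438925086187938)) underside 0.04903477401916097
28.35 [0.5134 0.0127 0.0398] jaw 80.94 [-0.001 -0.    -1.   ] F [-0.9  0.7 -2.5] w 0.582
true tcp [0.5089 0.0152 0.0753]
```

View pics/w6.png

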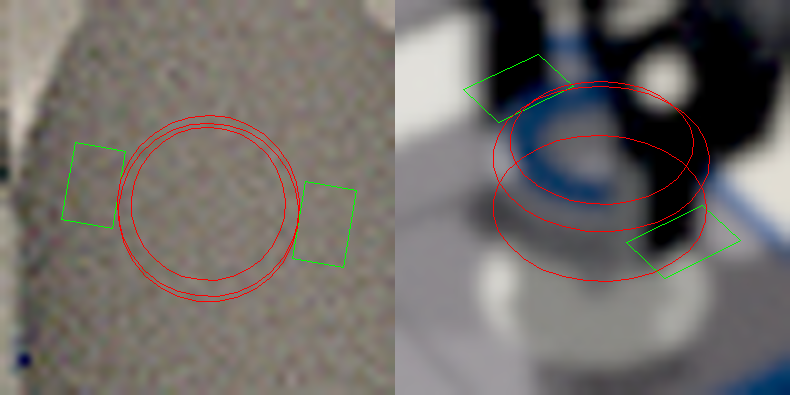

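Request:
move_arm --steps '[-1, 0, 0, -0.5, 0, 0, 0, -1, 0, 0, -0.5, 0, 0, 0, -1, 0, 0, -0.3, 0, 0, 0, -1, 0, 0, 0, 0, 0, 0]'

```text
t: 28.85
eef_pos: [0.5134, 0.0128, 0.0267]
tool_rot: [-0.001, 0.079, 0.997, -0.0]
contact_force: [0.3, -0.1, -2.1]
gripper_width: 0.579
```

Request:
move_arm --steps '[-1, 0, 0, -0.5, 0, 0, 0, -1, 0, 0, -0.5, 0, 0, 0, -1, 0, 0, -0.3, 0, 0, 0, -1, 0, 0, 0, 0, 0, 0]'

```text
t: 29.25
eef_pos: [0.5134, 0.0128, 0.0137]
tool_rot: [-0.001, 0.079, 0.997, -0.0]
contact_force: [-0.3, 0.0, -2.6]
gripper_width: 0.577
```

Request:
move_arm --steps '[-1, 0, 0, -0.15, 0, 0, 0, -1, 0, 0, 0, 0, 0, 0]'

```text
t: 29.45
eef_pos: [0.5139, 0.0128, 0.0127]
tool_rot: [-0.0, 0.079, 0.997, 0.0]
contact_force: [-0.1, 0.8, -2.8]
gripper_width: 0.577
```

Request:
move_arm --steps '[-1, 0, 0, -0.15, 0, 0, 0, -1, 0, 0, 0, 0, 0, 0]'

```text
t: 29.65
eef_pos: [0.5138, 0.0129, 0.0112]
tool_rot: [-0.0, 0.079, 0.997, 0.0]
contact_force: [-0.3, 0.5, -1.6]
gripper_width: 0.582
```

Request:
move_arm --steps '[-1, 0, 0, -0.1, 0, 0, 0, -1, 0, 0, 0, 0, 0, 0]'

```text
t: 29.85
eef_pos: [0.5139, 0.0128, 0.0109]
tool_rot: [0.0, 0.079, 0.997, 0.0]
contact_force: [-1.5, -0.5, 6.6]
gripper_width: 0.579
```

Request:
move_arm --steps '[-1, 0, 0, -0.1, 0, 0, 0, -1, 0, 0, 0, 0, 0, 0]'

```text
t: 30.05
eef_pos: [0.514, 0.0129, 0.0108]
tool_rot: [0.0, 0.079, 0.997, 0.0]
contact_force: [-4.6, -0.4, 18.1]
gripper_width: 0.583
```

Request:
move_arm --steps '[-1, 0, 0, 0.15, 0, 0, 0, 0.75, 0, 0, 0, 0, 0, 0, 0.75, 0, 0, 0, 0, 0, 0, 0.75, 0, 0, 0, 0, 0, 0, 0.75, 0, 0, 1, 0, 0, 0, 0.75, 0, 0, 3, 0, 0, 0, 0.75, 0, 0, 4, 0, 0, 0, 0.75, 0, 0, 4, 0, 0, 0]'

```text
t: 30.85
eef_pos: [0.5134, 0.0127, 0.1325]
tool_rot: [-0.0, 0.079, 0.997, -0.0]
contact_force: [1.6, 0.8, -0.0]
gripper_width: 0.882
```

Run:
```python
from fg import *
fing("pics/w7.png",(.508,.0145),.03,.07,circ=[(.0255,.036),(.0215,.041)],half=40)
```

```text
30.85 [0.5134 0.0127 0.1325] jaw 80.93 [-0.001 -0.    -1.   ] F [ 1.6  0.8 -0. ] w 0.882
true tcp [0.5069 0.0157 0.168 ]
```

View pics/w7.png

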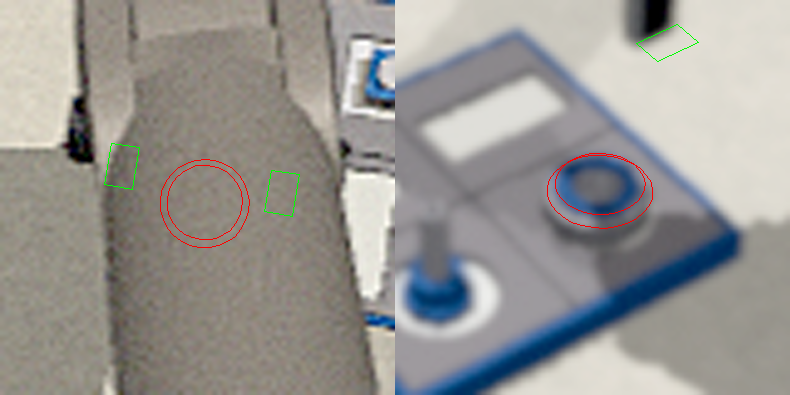

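Request:
move_arm --steps '[1, -0.2, -2, 0, 0, 0, 3, 1, -0.2, -4, 0, 0, 0, 4, 1, -0.2, -4.2, 0, 0, 0, 4, 1, -0.2, -4.2, 0, 0, 0, 4, 1, -0.2, -4.2, 0, 0, 0, 4, 1, -0.2, -4.2, 0, 0, 0, 4, 1, -0.2, -4.2, 0, 0, 0, 4, 1, -0.2, -4.2, 0, 0, 0, 4]'

```text
t: 31.75
eef_pos: [0.4973, -0.3008, 0.1309]
tool_rot: [-0.0, -0.192, 0.981, 0.0]
contact_force: [1.0, -0.6, -0.5]
gripper_width: 1.0
```

Request:
move_arm --steps '[1, -0.2, -4.2, 0, 0, 0, 4, 1, -0.2, -4.2, -1, 0, 0, 5, 1, -0.1, -2.5, -2, 0, 0, 0, 1, 0, -0.4, -3, 0, 0, 0, 1, 0, 0, 0, 0, 0, 0, 1, 0, 0, 0, 0, 0, 0]'

```text
t: 32.35
eef_pos: [0.4926, -0.4112, 0.0706]
tool_rot: [-0.0, -0.267, 0.964, 0.001]
contact_force: [0.8, 0.0, -0.5]
gripper_width: 0.998
```

```bash
cat > an.py <<'E'
from blk import *
def anv(name,C,yaw,z0,opening,bias,half=35):
    o=status.get_obs();P=o["eef_pos"];st();k=o["tool_rot"];M=Ro.from_quat([*k[1:],k[0]]).as_matrix();d=M[:,1];e=M[:,0]
    T=np.array([P[0]+bias[0],P[1]+bias[1],P[2]+.0355]);print("true tcp",T.round(4)); ims=[]
    a=np.radians(yaw);X=np.array([np.cos(a),np.sin(a),0]);Y=np.array([-np.sin(a),np.cos(a),0]);C=np.array([C[0],C[1],z0])
    for n in ("top","scene"):
        R=cams.read_camera(n);p=np.clip((R["pixels"][:,:,::-1]/255.-.05)/.6,0,1)**.6*255;p=p.astype(np.uint8)
        u=proj(R,C)[0];x,y=[max(int(v),0) for v in u-half];f=395/(2*half)
        p=cv2.resize(p[y:y+2*half,x:x+2*half],(395,395),interpolation=cv2.INTER_CUBIC)
        def pl(Q,col):
            w=(proj(R,np.array(Q))-[x,y]+.5)*f; cv2.polylines(p,[w.astype(int)],True,col,1)
        for s in (1,-1):
            pl([np.array([T[0],T[1],T[2]-.012])+s*d*q+e*b for q,b in ((opening/2,-.011),(opening/2,.011),(opening/2+.0145,.011),(opening/2+.0145,-.011))],GRN)
        for L,h,c in ((.028,.013,RED),(.013,.026,(255,0,255))): pl([C+s*L*X+t*.009*Y+[0,0,h] for s,t in ((1,1),(1,-1),(-1,-1),(-1,1))],c)
        ims.append(p)
    cv2.imwrite(name,np.hstack(ims))
E
python3 - <<'E'
from an import *
anv("pics/n1.png",(.487,-.4095),31,0,.085,(-.005,.0025))
E
```

```text
32.35 [ 0.4926 -0.4112  0.0706] jaw 120.97 [-0.001  0.001 -1.   ] F [ 0.8  0.  -0.5] w 0.998
true tcp [ 0.4876 -0.4087  0.1061]
```

View pics/n1.png

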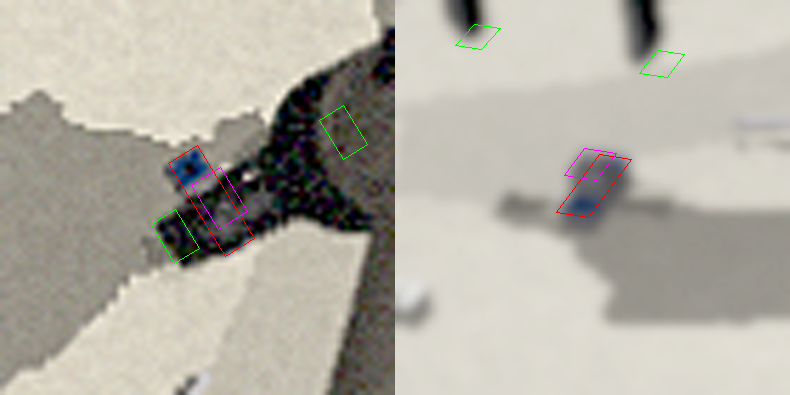

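Request:
move_arm --steps '[1, -0.1, 0.2, -2, 0, 0, 0, 1, 0, 0, -2.5, 0, 0, 0, 1, 0, 0, -1.7, 0, 0, 0, 1, 0, 0, -1, 0, 0, 0, 1, 0, 0, 0, 0, 0, 0]'

```text
t: 32.95
eef_pos: [0.4916, -0.4094, -0.0019]
tool_rot: [-0.0, -0.267, 0.964, 0.001]
contact_force: [-0.2, -0.3, -1.1]
gripper_width: 1.003
```

Run:
```python
from an import *
anv("pics/n2.png",(.487,-.4095),31,0,.085,(-.005,.0025))
```

```text
32.95 [ 0.4916 -0.4094 -0.0019] jaw 120.98 [-0.001  0.001 -1.   ] F [-0.2 -0.3 -1.1] w 1.003
true tcp [ 0.4866 -0.4069  0.0336]
```

View pics/n2.png

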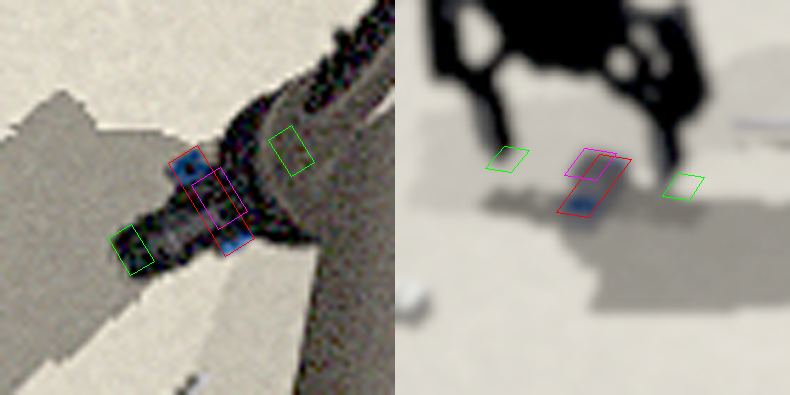

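Request:
move_arm --steps '[-1, 0, 0, 0, 0, 0, 0, -1, 0, 0, 0, 0, 0, 0, -1, 0, 0, 0, 0, 0, 0, -1, 0, 0, 0, 0, 0, 0, -1, 0, 0, 0, 0, 0, 0, -1, 0, 0, 0, 0, 0, 0, -1, 0, 0, 0, 0, 0, 0]' --newtons 40

```text
t: 33.75
eef_pos: [0.492, -0.4103, -0.0009]
tool_rot: [0.0, -0.267, 0.964, -0.0]
contact_force: [-0.8, 0.6, 3.8]
gripper_width: 0.198
```

Run:
```python
from an import *
anv("pics/n3.png",(.487,-.4095),31,0,.018,(-.005,.0025),half=25)
```

```text
33.75 [ 0.492  -0.4103 -0.0009] jaw 120.94 [ 0. -0. -1.] F [-0.8  0.6  3.8] w 0.198
true tcp [ 0.487  -0.4078  0.0346]
```

View pics/n3.png

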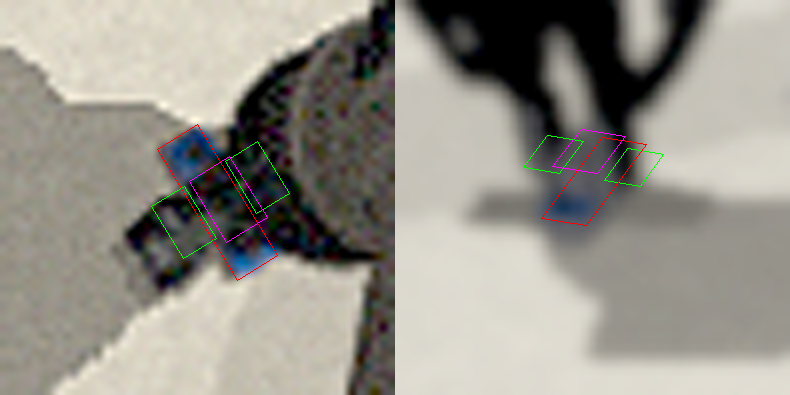

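Request:
move_arm --steps '[-1, 0, 0, 1, 0, 0, 0, -1, 0, 0, 2.5, 0, 0, 0, -1, 0, 0, 4, 0, 0, 0, -1, 0, 1.5, 2.5, 0, 0, -2, -1, 0.1, 3.5, 0, 0, 0, -4, -1, 0.1, 4, 0, 0, 0, -5, -1, 0.1, 4, 0, 0, 0, -5, -1, 0.1, 4, 0, 0, 0, -5]'

```text
t: 34.65
eef_pos: [0.4954, -0.2386, 0.099]
tool_rot: [-0.0, -0.085, 0.996, 0.0]
contact_force: [-0.1, -0.0, -2.5]
gripper_width: 0.204
```

Request:
move_arm --steps '[-1, 0.1, 4, 0, 0, 0, -5, -1, 0, 4, 0, 0, 0, -5, -1, 0, 4, 0, 0, 0, -5, -1, 0, 3, 0, 0, 0, -4, -1, 0, 1.1, -2, 0, 0, 0, -1, 0, 0, -3, 0, 0, 0, -1, 0, 0, -1, 0, 0, 0, -1, 0, 0, 0, 0, 0, 0]'

```text
t: 35.45
eef_pos: [0.4954, -0.0794, 0.0377]
tool_rot: [-0.002, 0.079, 0.997, -0.0]
contact_force: [0.1, -0.1, -0.9]
gripper_width: 0.201
```

Run:
```python
from an import *
o=status.get_obs()["eef_pos"]; z=o[2]+.0009; print(z)
anv("pics/n4.png",(o[0]-.004,o[1]+.0025),-9,z,.018,(-.005,.0025),half=28)
```

```text
0.03863773172946798
35.45 [ 0.4954 -0.0794  0.0377] jaw 80.92 [-0.004 -0.    -1.   ] F [ 0.1 -0.1 -0.9] w 0.201
true tcp [ 0.4904 -0.0769  0.0732]
```

View pics/n4.png

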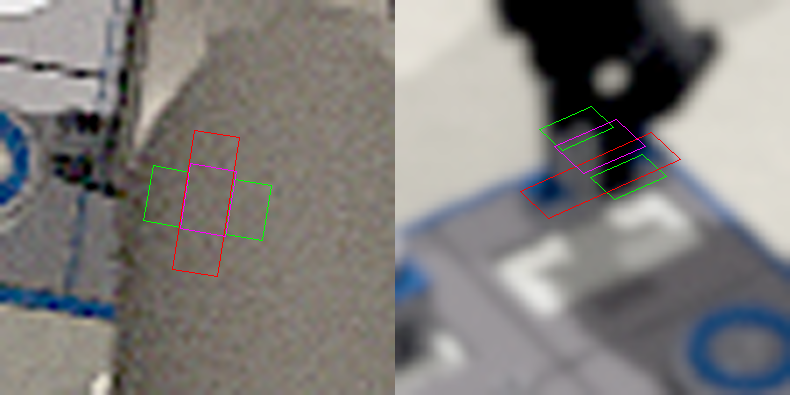

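Request:
move_arm --steps '[-1, 0.1, 0, -0.8, 0, 0, 0, -1, 0, 0, -0.6, 0, 0, 0, -1, 0, 0, -0.2, 0, 0, 0, -1, 0, 0, 0, 0, 0, 0]'

```text
t: 35.95
eef_pos: [0.4976, -0.0792, 0.0225]
tool_rot: [-0.0, 0.079, 0.997, 0.0]
contact_force: [0.8, 0.0, -2.2]
gripper_width: 0.201
```

Run:
```python
from an import *
o=status.get_obs()["eef_pos"]; z=o[2]+.0009; print(z)
anv("pics/n5.png",(o[0]-.004,o[1]+.0025),-9,z,.018,(-.005,.0025),half=28)
```

```text
0.02341928855646804
35.95 [ 0.4976 -0.0792  0.0225] jaw 80.94 [-0.001  0.    -1.   ] F [ 0.8  0.  -2.2] w 0.201
true tcp [ 0.4926 -0.0767  0.058 ]
```

View pics/n5.png

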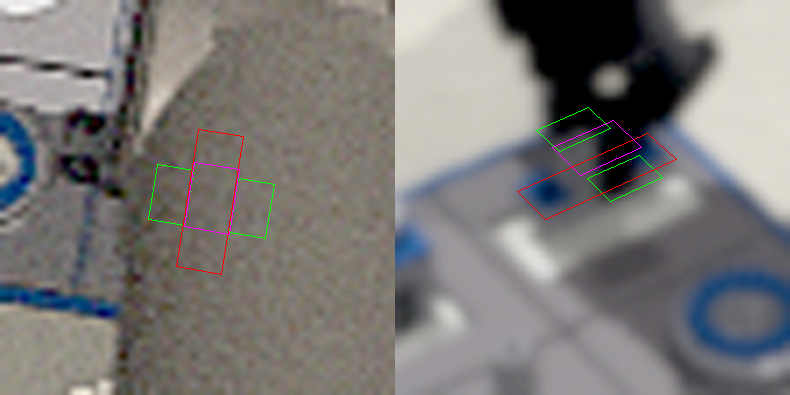

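Request:
move_arm --steps '[-1, 0, 0.15, -0.3, 0, 0, 0, -1, 0, 0, -0.3, 0, 0, 0, -1, 0, 0, 0, 0, 0, 0]'

```text
t: 36.35
eef_pos: [0.4975, -0.0775, 0.0164]
tool_rot: [-0.0, 0.079, 0.997, 0.0]
contact_force: [0.1, -0.1, -2.0]
gripper_width: 0.199
```

Request:
move_arm --steps '[-1, 0, 0, -0.2, 0, 0, 0, -1, 0, 0, 0, 0, 0, 0]'

```text
t: 36.55
eef_pos: [0.4977, -0.0777, 0.0146]
tool_rot: [-0.0, 0.079, 0.997, -0.0]
contact_force: [-1.1, -0.2, -1.5]
gripper_width: 0.198
```

Request:
move_arm --steps '[-1, 0, 0, -0.15, 0, 0, 0, -1, 0, 0, 0, 0, 0, 0]'

```text
t: 36.75
eef_pos: [0.4978, -0.0777, 0.0132]
tool_rot: [-0.0, 0.079, 0.997, -0.0]
contact_force: [-0.7, 0.6, -1.4]
gripper_width: 0.198
```

Request:
move_arm --steps '[-1, 0, 0, -0.1, 0, 0, 0, -1, 0, 0, 0, 0, 0, 0]'

```text
t: 36.95
eef_pos: [0.4979, -0.0777, 0.0131]
tool_rot: [-0.0, 0.079, 0.997, 0.0]
contact_force: [-3.2, 0.4, 8.1]
gripper_width: 0.2
```

Request:
move_arm --steps '[-1, 0, 0, -0.1, 0, 0, 0, -1, 0, 0, 0, 0, 0, 0]'

```text
t: 37.15
eef_pos: [0.4979, -0.0777, 0.013]
tool_rot: [-0.0, 0.079, 0.997, 0.0]
contact_force: [-6.8, 1.0, 21.7]
gripper_width: 0.203
```

Request:
move_arm --steps '[-1, 0, 0, 0.15, 0, 0, 0, 0, 0, 0, 0, 0, 0, 0, 0, 0, 0, 0, 0, 0, 0, 0, 0, 0, 0, 0, 0, 0, 0, 0, 0, 1, 0, 0, 0, 0, 0, 0, 4, 0, 0, 0, 0, 0, 0, 5, 0, 0, 0, 0, 0, -2, 4, 0, 0, 0]'

```text
t: 37.95
eef_pos: [0.4983, -0.0955, 0.1555]
tool_rot: [0.001, 0.077, 0.997, 0.001]
contact_force: [0.4, -0.6, -0.3]
gripper_width: 0.496
```

Request:
move_arm --steps '[0, 0, -4, 0, 0, 0, 0, 0, 0, -4, 0, 0, 0, 0, 0, 0, -4, 0, 0, 0, 0, 0, 0, -4, 0, 0, 0, 0, 0, 0, -4, 0, 0, 0, 0, 0, 0, -4, 0, 0, 0, 0, 0, 0, -3, 0, 0, 0, 0, 0, 0, 0, 0, 0, 0]'

```text
invalid input
```

Run:
```python
from h import *
from v import st
st(); ims=[]
for n,x,y,w,h in (("top",292,140,90,100),("scene",238,140,120,110)):
    R=cams.read_camera(n);p=np.clip((R["pixels"][:,:,::-1]/255.-.05)/.6,0,1)**.6*255
    ims.append(cv2.resize(p.astype(np.uint8)[y:y+h,x:x+w],(395,int(395*h/w)),interpolation=cv2.INTER_CUBIC))
    print(n,395/w)
    for q in ("wheel_blue_center","guide_blue_center","ram_blue_center","anvil_blue_center"):
        zz={"w":.0305,"g":.044,"r":.038,"a":.027}[q[0]]
        for D in models.place_of(n,q)[:1]: print(q,round(D["score"],2),at(R,D["position"][::-1],zz).round(4))
    for q in ("wheel_yellow_center","guide_yellow_center"):
        for D in models.place_of(n,q)[:1]: print(q,round(D["score"],2),at(R,D["position"][::-1],Z[q]).round(4))
H=max(i.shape[0] for i in ims); ims=[cv2.copyMakeBorder(i,0,H-i.shape[0],0,0,cv2.BORDER_CONSTANT) for i in ims]
cv2.imwrite("pics/end.png",np.hstack(ims))
```

```text
37.95 [ 0.4983 -0.0955  0.1555] jaw 81.17 [ 0.001  0.001 -1.   ] F [ 0.4 -0.6 -0.3] w 0.496
top 4.388888888888889
wheel_blue_center 0.63 [0.4986 0.0202 0.0305]
guide_blue_center 0.55 [ 0.6019 -0.0059  0.044 ]
anvil_blue_center 0.47 [ 0.5001 -0.0663  0.027 ]
wheel_yellow_center 0.67 [0.5911 0.2958 0.0105]
guide_yellow_center 0.67 [0.4097 0.2805 0.03  ]
scene 3.2916666666666665
wheel_blue_center 0.59 [0.5097 0.0159 0.0305]
guide_blue_center 0.54 [ 0.591  -0.0007  0.044 ]
ram_blue_center 0.81 [ 0.5861 -0.0939  0.038 ]
anvil_blue_center 0.78 [ 0.4948 -0.0791  0.027 ]
wheel_yellow_center 0.58 [0.5953 0.2836 0.0105]
guide_yellow_center 0.56 [0.4115 0.2763 0.03  ]
```

View pics/end.png

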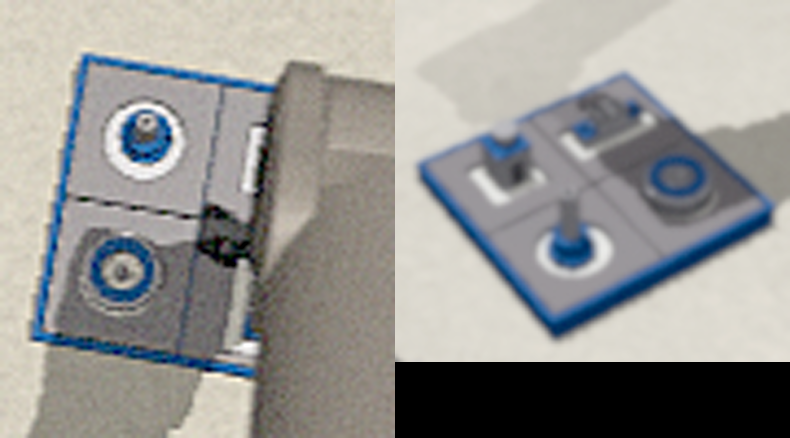

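Wheel and bush look well centred (top view: wheel at 122,270 with the post in its bore; bush at 147,137 in its white well). I'll clear the arm for a full top view.

Request:
move_arm --steps '[0, 0, -4, 0, 0, 0, 0, 0, 0, -4, 0, 0, 0, 0, 0, 0, -4, 0, 0, 0, 0, 0, 0, -4, 0, 0, 0, 0, 0, 0, -4, 0, 0, 0, 0, 0, 0, -4, 0, 0, 0, 0, 0, 0, 0, 0, 0, 0, 0]'

```text
t: 39.35
eef_pos: [0.496, -0.3446, 0.153]
tool_rot: [0.0, 0.083, 0.997, -0.002]
contact_force: [-1.0, -0.1, 0.4]
gripper_width: 0.499
```

Run:
```python
from h import *
from v import st
st(); ims=[]
for n,x,y,w,h in (("top",292,140,95,95),("scene",238,140,120,120)):
    R=cams.read_camera(n);p=np.clip((R["pixels"][:,:,::-1]/255.-.05)/.6,0,1)**.6*255
    p=cv2.resize(p.astype(np.uint8)[y:y+h,x:x+w],(395,395),interpolation=cv2.INTER_CUBIC); f=395/w
    X=np.array([.987,-.16,0]);Y=np.array([.16,.987,0])
    def pl(Q,c): cv2.polylines(p,[((proj(R,np.array(Q))-[x,y]+.5)*f).astype(int)],True,c,1)
    C=np.array([.4932,-.0765,.014+.013]); pl([C+s*.028*X+t*.009*Y for s,t in ((1,1),(1,-1),(-1,-1),(-1,1))],(0,0,255))
    C=np.array([.5828,-.0905,.014+.036]); pl([C+s*.014*X+t*.014*Y for s,t in ((1,1),(1,-1),(-1,-1),(-1,1))],(0,0,255))
    ims.append(p)
cv2.imwrite("pics/end2.png",np.hstack(ims))
```

```text
39.35 [ 0.496  -0.3446  0.153 ] jaw 80.48 [-0.    -0.004 -1.   ] F [-1.  -0.1  0.4] w 0.499
```

View pics/end2.png

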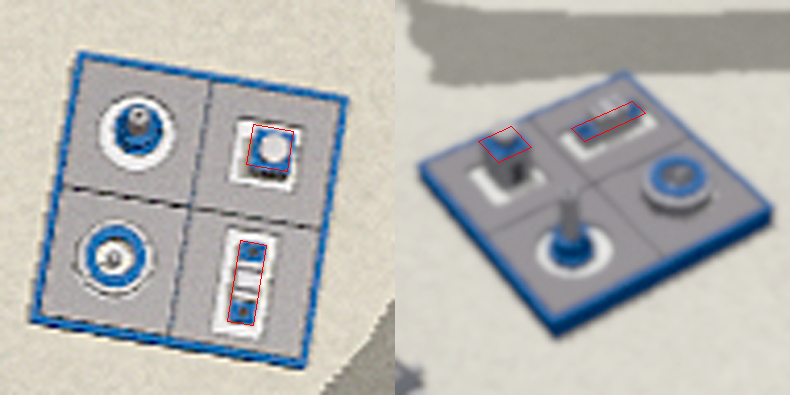

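All four parts are in their nests. In the top view the bush is at (138,128), the holder at (271,150), the wheel at (114,257) and the anvil at (247,283). The holder and anvil match the outlines expected for fully seated, centred parts.

Request:
move_arm --steps '[0, 0, 0, 0, 0, 0, 0, 0, 0, 0, 0, 0, 0, 0]'

```text
t: 39.65
eef_pos: [0.4983, -0.3359, 0.1527]
tool_rot: [-0.0, 0.078, 0.997, 0.0]
contact_force: [0.3, 0.5, -0.0]
gripper_width: 0.503
```

```bash
python3 -c "
from station import order
print(order.hand_in())"
```

```text
the job is handed in; nothing more can be done
None
```

All four blue-marked parts are in their nests, and I handed the job in at about 40 s; no verdict was reported. Each part was lowered until the wrist force showed contact, at the height expected for fully down, and only then released.

**Last checks**
- **Centring:** the final pictures from both cameras show every part upright in its nest. By my fits each is within about 3 mm of centre, with the anvil along its well.
- **Yellow parts:** I did not go near either one. The network's last fixes put both about where they stood, within its own scatter of about 1.5 cm.

**Disagreements**
- **TCP offset:** the reported TCP was about 35 mm lower than the real one, plus a few mm sideways. It showed in the pictures, and I confirmed it with one touch of the closed fingers on bare table (peak about 50 N at the wrist, in limits). All moves were corrected for it.
- **Network positions:** the network's point fixes on the placed parts scatter up to about 13 mm from the nest centres, and it gave no fix for the holder from the top camera in its last run, while the arm partly hid the tray. I relied on my own outlines instead.
- **Refused move:** one move call was refused as invalid input, and nothing moved.

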